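Load a lever cap and index the press table

TASK

Take the white-topped lever cap from the tray and set it fully down, upright, on the empty brass pin in the orange ring of the index table. Then push the red post to turn the table anticlockwise (seen from above) over its spring detent to the next detent position, until the pawl has snapped over and the table is home against its stop; the detent's exact place must be felt, and the force on the table must never exceed 25 N. Leave the table there with the cap still seated, let go of everything, and leave all other things where they are.

Things in the scene. Friction and masses are not known exactly. Their poses are not given: they have to be found in the camera images.
- unit: fixed dark iron foot of the index table, plate 210 x 210 x 10 mm; origin on the table's vertical turning axis at bench height; z up; the press stands 0.2 m from the axis towards -60 degrees. The next detent lies 54 to 72 degrees anticlockwise (seen from above) on from where the table stands; where exactly is not known, as the ring with pawl and stop is set anew each time.
- dial: round aluminium index table, 200 mm diameter, flat top 45 mm above the bench; origin on the turning axis at bench height, z up; turns with the table. Carries three fixed black caps (20 mm diameter, 39 mm tall), the empty pin, the red post and a hub (52 mm diameter, 12 mm tall). Force of the robot on the table: 25 N at most, a grip on it counts too; turning it freely takes about 0.6 N at the post.
- post (a point): centre of the top of the red push post, an upright cylinder 16 mm in diameter, 50 mm tall (45 to 95 mm above the bench), its centre 85 mm from the turning axis; turns with the table. Home, the table bears on a stop of about 30 N per mm at the post: a push of 12 N there proves it home.
- nest (a point): foot of the empty brass pin in the orange ring, at the level of the table top; the pin is 8 mm in diameter, 8 mm tall, with a 5 mm cone on it (13 mm in all), 70 mm from the turning axis; turns with the table. The next cap on the table stands 70 mm from it.
- pawl (a joint): spring pawl with brass button in a grey block at the rim: 0 on the plain rim, 0.0025 m at the crest of the tooth, about 0.001 when home. It resists over the last 3 to 6 mm (at the post) before the crest, the push there reaching 6 to 10 N; let go there, the table springs back. Past the crest it snaps on 4 to 6 mm by itself to the stop and stays.
- cap: the loose cap to load: black with white top and band, upright, 20 mm in diameter (straight for the lower 27 mm, then tapering), 39 mm tall, 20 g; origin at the centre of its underside, z up. A bore from below, 12 mm in diameter, 15 mm deep, fits over the pin; seated, its underside lies on the table top.
- tray: fixed grey tray, 150 x 150 mm, rim 16 mm high, walls and floor 4 mm; origin at the centre of its underside. Four caps stand in it at least 60 mm apart.
- press: fixed cast iron hand press, foot 150 x 130 mm, lever up to 365 mm high; origin under its foot. Its arm (60 mm wide, 230 to 290 mm high) reaches over the table rim and ends in a ram of 38 mm diameter, 118 mm above the bench, 130 mm from the origin towards the table. Not used.
- spare1: loose plain black cap in the tray, 20 mm in diameter, 39 mm tall, to be left alone; origin under its centre
- spare2: another like spare1
- spare3: another like spare1
- tester: loose knurled aluminium detent tester, upright, 44 mm in diameter, 66 mm tall, to be left alone; origin under its centre
- cover: loose bright orange switch guard, 48 x 40 x 34 mm, to be left alone; origin under its centre
- pitot: loose chrome pitot switch body, 50 x 34 x 50 mm with an 55 mm nozzle to its -x side, to be left alone; origin under the middle of its block
- block: loose ivory ceramic terminal block, 30 x 80 x 24 mm, to be left alone; origin under its centre

How it is judged:
By the outcome, as a careful person would: the job done as asked, in the order asked, and still so for the second after the job is handed in, with the robot touching nothing.
It also fails if it takes over 72 s, if anything falls off the work surface, if the arm or the gripper's body presses on something with over 40 N, if the wrist force passes 120 N, or if a joint passes its speed limit or range.

ROBOT

A 6-joint arm with a two-finger parallel gripper is mounted at the origin on the work surface. World frame = base frame: x ahead of the robot, y to its left, z up, the work surface at z = 0. Lengths are in m, angles in degrees, forces in N, time in s.
With the tool pointing down it reaches from about 0.35 to 0.925 m from the base axis. Payload 6.4 kg.
Tool frame: the origin (TCP) lies midway between the tips of the shut fingers; the grasp point (between the pads) lies 19 mm behind it (pinch_z is the distance from the TCP to the grasp point, in m); z points along the fingers, y is the direction in which the jaws open and shut (so a half turn about z gives the same grasp; the last joint's range is limited). The gripper opens to 85 mm and grips with 20 to 120 N. Pads are 22 mm wide; open, the fingers measure 114 mm over their backs; the gripper's body (76 mm by 85 mm) begins 54 mm behind the grasp point. The pads swing forward as they close: fully open they stand 13 mm farther back than shut.
Start: joints at [-85.778, 14.043, 89.255, -0, 76.702, -9.975], TCP at [0.159, -0.63, 0.231] pointing down, gripper open.
Joint ranges: [-179.41, 179.41], [-58.25, 129.5], [7.25, 145.43], [-54.29, 234.29], [11.92, 165.04], [-157.13, 157.13]. Speed limits (degrees/s): [147.25, 147.25, 180, 180, 180, 180].

INTERFACE

Orientations are given as [roll, pitch, yaw] about the fixed x, y, z axes, in that order (R = Rz(yaw) Ry(pitch) Rx(roll)).
In Python, from workcell import * gives the robot as it stands.
- The arm moves only by the tool carry_out, never from a script. Its arguments are lists of equal length, an entry for each row: "travel": the shift along the tool's x, y, z in m, a list of three; "roll": the turn about the tool's z in rad; "grip": the finger opening in m, from 0 to 0.0854. A call has 1 to 8 rows; each row is the pose to reach, as a shift and turn from the pose measured when the call began, along the tool's axes at that moment; what a row does not reach only later rows make up. A row lasts 1/12 s, in which the tool goes at most 41.7 mm and 7.16 degrees, less where a joint would pass 70% of its speed; a pose out of reach is approached as far as the arm can. A call with a gripper value outside its range is refused whole. The fingers move at their own pace and stop on an object; "squeeze" is the grip in N (left out, the last holds). Time passes only in rows, so rows that repeat a pose let the fingers close. It gives the time, the measured TCP pose, the force and the opening at its end, in the units of the state.
- read_state(): the state, without advancing time (a new reading comes with each control period).
- read_camera(name): name is "side" or "top"; returns a dict with "color" (420x560x3 uint8, red, green, blue), "depth" (420x560 float32, m along the optical axis (not along the pixel's ray), 0 where there is no reading), "camera_matrix" (3x3 intrinsics, pixels), "dist" ([k1, k2, p1, p2, k3] as OpenCV has them; the pictures are not rectified), "R" (3x3) and "t" (3): a world point X has camera coordinates R X + t. Camera axes: x right, y down, z forward; pixel columns grow to the right and rows downward; lengths in m; the calibration is good to about 2 mm. A picture is of the moment at which its call begins.
- job_done(): hands the job in, once; it reports no verdict.
The state is a dict: "t": time; "qpos": joint angles; "qd": joint speeds; "joint_efforts": joint torques, N m; "ee_pos": TCP position; "eef_rot": TCP orientation; "ft_force": force on the tool from outside, world axes, zero at the start; "moment": the same for the moment, N m; "grip_width": finger opening in m.
Only numpy, scipy, OpenCV 4.12 (cv2) and the standard library are available. Lean on these libraries where they do the work, as an engineer would, in place of code of your own. Each camera call takes 0.05 s, during which the arm holds its last target.

## Working session

There is one attempt and no reset: what is moved stays moved. The work goes in short steps, Python scripts to look and compute and a tool call to move; the robot and the scene stay as the last step left them, time stands still between calls to the robot, and variables do not carry over. Pictures are saved under pics/ and viewed, and the job is handed in when it is done.

Besides the shell and the picture viewer there is one more tool, called after ">>>" as name(argument=value, ...), one argument or row to a line, values as JSON. carry_out: Moves the arm, as the interface text tells. Its arguments: {"type":"object","properties":{"travel":{"type":"array"},"roll":{"type":"array"},"grip":{"type":"array"},"squeeze":{"type":"number"}},"required":["travel","roll","grip"]}

```bash
mkdir -p pics; ls
cat > h.py <<'E'
from workcell import *
import numpy as np, cv2
def snap(name,fn):
    c=read_camera(name); np.savez('/tmp/'+fn+'.npz',**{k:np.array(v) for k,v in c.items()})
    cv2.imwrite('pics/'+fn+'.png',c['color'][:,:,::-1]); return c
def load(fn): return np.load('/tmp/'+fn+'.npz')
def ray(c,u,v):
    p=cv2.undistortPoints(np.array([[[u,v]]],float),c['camera_matrix'],c['dist'])[0,0]
    d=c['R'].T@np.array([p[0],p[1],1]); o=-c['R'].T@c['t']; return o,d
def atz(c,u,v,z):
    o,d=ray(c,u,v); return o+d*(z-o[2])/d[2]
def dep(c,u,v):
    o,d=ray(c,u,v); return o+d*c['depth'][int(round(v)),int(round(u))]
def proj(c,X):
    r,_=cv2.Rodrigues(c['R']); return cv2.projectPoints(np.array(X,float).reshape(-1,3),r,c['t'],c['camera_matrix'],c['dist'])[0][:,0]
def crop(fn,x0,y0,x1,y1,s,out):
    im=cv2.imread('pics/'+fn+'.png')[y0:y1,x0:x1]; cv2.imwrite('pics/'+out+'.png',cv2.resize(im,None,fx=s,fy=s,interpolation=cv2.INTER_CUBIC))
E
python3 - <<'E'
from h import *
print(read_state())
a=snap('top','top0');b=snap('side','side0')
for c in(a,b): print(c['camera_matrix'],c['dist'],c['R'],c['t'],-np.array(c['R']).T@c['t'])
E
```

```text
pics
{'t': 0.0, 'qpos': array([-8.57768655e+01,  1.40830050e+01,  8.93277700e+01,  1.88265510e-04,
        7.67005024e+01, -9.97388605e+00]), 'qd': array([-0.00314215,  0.03586202, -0.00939945, -0.01038173,  0.0211471 ,
        0.0059674 ]), 'joint_efforts': array([-1.64698427e-03, -4.29517758e+01, -3.26128435e+01, -2.06487066e-04,
        5.35062019e-03,  2.34345343e-07]), 'ee_pos': array([ 0.15939516, -0.62956278,  0.23016593]), 'eef_rot': array([-1.79890436e+02, -1.94535369e-02,  1.41969585e+01]), 'ft_force': array([-0.81800037,  0.45393329,  0.32154225]), 'moment': array([-0.01911572, -0.00852925, -0.03056346]), 'grip_width': 0.0854600581823954}
[[428.78246517   0.         286.67353313]
 [  0.         428.78246517 219.20256417]
 [  0.           0.           1.        ]] [0.04145856 0.         0.         0.         0.        ] [[-0.02326441 -0.99962621  0.01436026]
 [-0.99788884  0.02234798 -0.06097892]
 [ 0.06063521 -0.01574858 -0.99803575]] [-0.08942145  0.53830239  1.23466363] [ 0.46022153 -0.08197379  1.26634765]
[[401.57576531   0.         282.84162433]
 [  0.         401.57576531 209.20195122]
 [  0.           0.           1.        ]] [-0.10183967  0.          0.          0.          0.        ] [[-0.82144918 -0.5702568   0.00533118]
 [-0.40323653  0.5741969  -0.71252945]
 [ 0.40326362 -0.58745646 -0.70162195]] [0.37872245 0.30608393 0.79713155] [0.11307132 0.50849669 0.77535977]
```

View pics/top0.png

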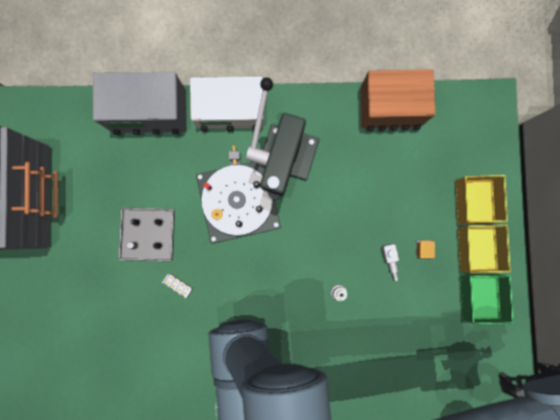

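View pics/side0.png

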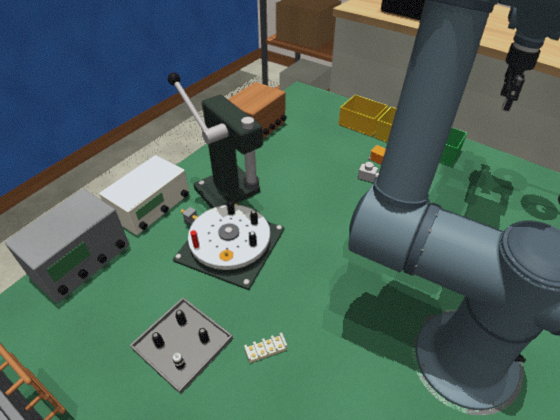

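The top view shows the tray around (147,235) with the white cap at (131,245). The dial is at (236,200), the red post near (208,187), the orange nest near (216,214), and the pawl at (234,154). I'll enlarge these.

Run:
```python
from h import *
crop('top0',185,140,305,230,6,'c1'); crop('top0',105,200,185,260,8,'c2')
crop('side0',165,180,295,280,6,'c3'); crop('side0',125,290,245,390,6,'c4')
```

```text
(no output)
```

View pics/c1.png

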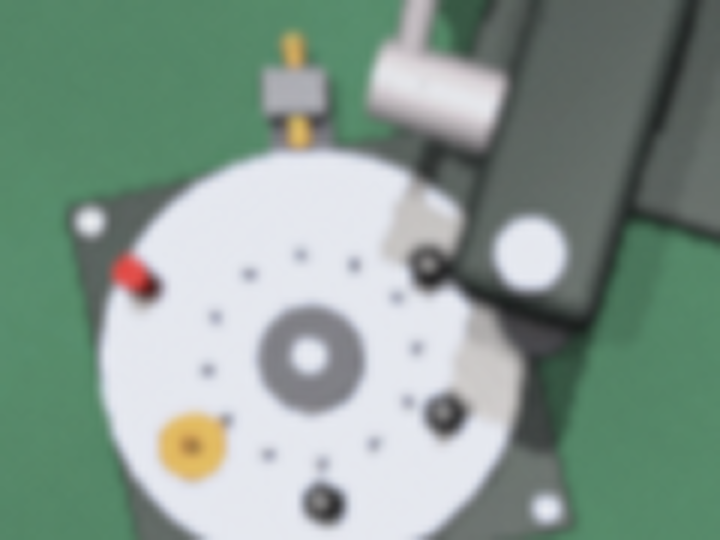

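View pics/c2.png

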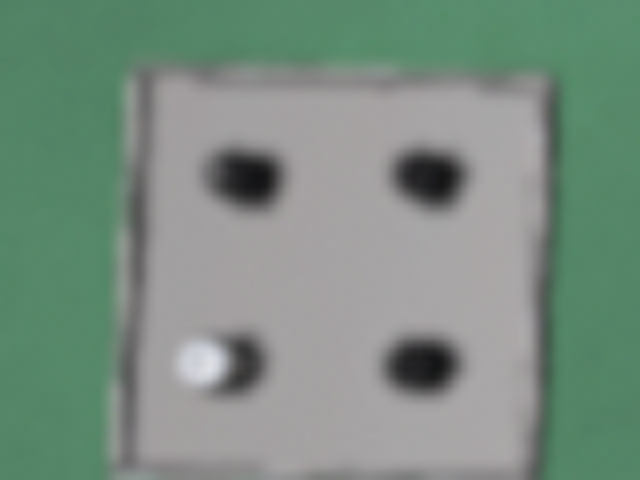

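View pics/c3.png

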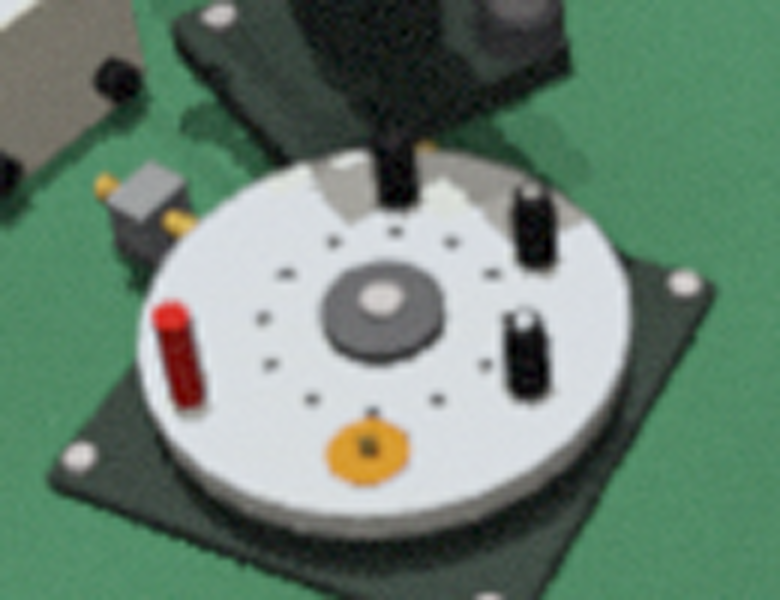

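View pics/c4.png

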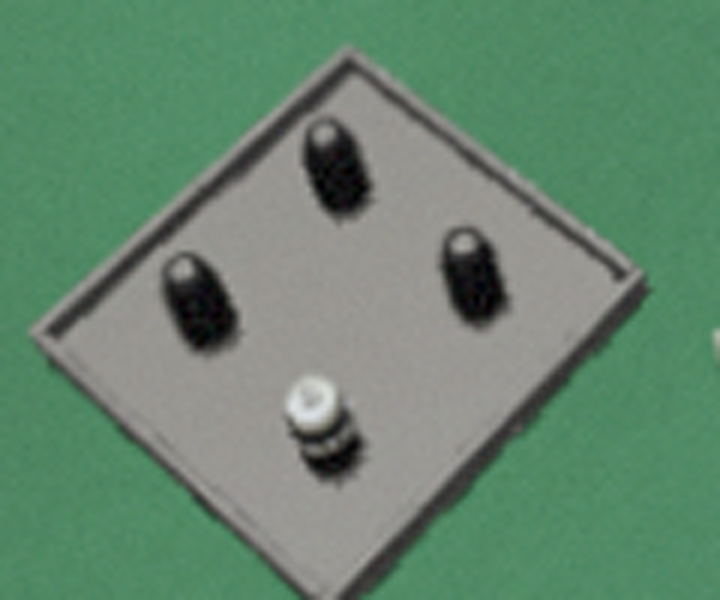

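Run:
```python
from h import *
from scipy.optimize import least_squares
T=load('top0');S=load('side0')
f=lambda X,x0,s:x0+(X+.5)/s-.5
def P(c,x,y,x0,y0,s,z): return atz(c,f(x,x0,s),f(y,y0,s),z).round(4)
t1=lambda x,y,z:P(T,x,y,185,140,6,z); s3=lambda x,y,z:P(S,x,y,165,180,6,z)
print('cap',P(T,201,363,105,200,8,.043),P(S,313,394,125,290,6,.043))
print('spares', [P(T,x,y,105,200,8,.043) for x,y in((225,170),(415,170),(405,362))],[P(S,x,y,125,290,6,.043) for x,y in((183,268),(325,132),(465,242))])
print('nest',t1(192,445,.046),s3(368,452,.046),'pintip',t1(190,445,.058),s3(369,444,.058))
print('post',t1(128,270,.095),s3(171,316,.095))
print('hub',t1(311,359,.057),s3(382,308,.057))
print('hub inner',t1(309,355,.057),s3(381,297,.057))
print('caps',t1(430,265,.084),t1(446,411,.084),t1(323,502,.084), s3(393,140,.084),s3(533,192,.084),s3(525,321,.084))
print('pawl',t1(295,90,.06),s3(148,185,.06), 'button tip', t1(299,135,.055),s3(182,224,.055))
print('press ram top',t1(531,252,.29))
# silhouettes of dial via boundary
im=T['color'].astype(int);
```

```text
cap [0.4718 0.3427 0.043 ] [0.4726 0.342  0.043 ]
spares [array([0.5397, 0.3343, 0.043 ]), array([0.5382, 0.268 , 0.043 ]), array([0.4704, 0.2717, 0.043 ])] [array([0.5399, 0.3357, 0.043 ]), array([0.5381, 0.2698, 0.043 ]), array([0.4696, 0.2727, 0.043 ])]
nest [0.5544 0.0977 0.046 ] [0.5542 0.0983 0.046 ] pintip [0.5535 0.0969 0.058 ] [0.5492 0.1019 0.058 ]
post [0.6313 0.1185 0.095 ] [0.6294 0.1188 0.095 ]
hub [0.5929 0.0397 0.057 ] [0.5913 0.0445 0.057 ]
hub inner [0.5948 0.0406 0.057 ] [0.5956 0.0401 0.057 ]
caps [ 0.6324 -0.0186  0.084 ] [ 0.5646 -0.0246  0.084 ] [0.5239 0.0326 0.084 ] [ 0.6309 -0.0131  0.084 ] [ 0.5645 -0.0223  0.084 ] [0.5238 0.0353 0.084 ]
pawl [0.7204 0.0448 0.06  ] [0.7163 0.0498 0.06  ] button tip [0.6999 0.0438 0.055 ] [0.6924 0.0552 0.055 ]
press ram top [ 0.6066 -0.0682  0.29  ]
```

```bash
cat >> h.py <<'E'
def goto(*ws,yaw=None):
    s=read_state(); p=s['ee_pos']; y0=s['eef_rot'][2]; R=np.array([[1,0,0],[0,1,0],[0,0,1.]])
    from scipy.spatial.transform import Rotation as Ro
    M=Ro.from_euler('xyz',s['eef_rot'],degrees=True).as_matrix()
    print('t',round(s['t'],2),'p',p.round(4),'rot',s['eef_rot'].round(2),'F',s['ft_force'].round(2),'w',round(s['grip_width'],4),'q',s['qpos'].round(1))
    for w in ws: print('shift',(M.T@(np.array(w)-p)).round(4),'dist',np.linalg.norm(np.array(w)-p).round(3))
    if yaw is not None: print('roll',round(np.deg2rad(-((yaw-y0+180)%360-180)),4))
E
python3 -c "
from h import *
goto((.45,-.3,.33),(.45,.1,.3),(.4722,.3424,.15),yaw=42)
T=load('top0')
for z,u,v in((.36,266,84),(.3,258,155),(.26,258,155)): print(atz(T,u,v,z))
"
```

```text
t 0.1 p [ 0.1594 -0.6296  0.2303] rot [-1.799e+02 -2.000e-02  1.420e+01] F [ 0.21  1.08 -0.26] w 0.0854 q [-85.8  14.1  89.3  -0.   76.7 -10. ]
shift [ 0.3626 -0.2485 -0.0992] dist 0.451
shift [ 0.4607 -0.6362 -0.0685] dist 0.788
shift [ 0.5417 -0.8655  0.0819] dist 1.024
roll -0.4852
[ 0.80727392 -0.05863012  0.36      ]
[ 0.66663545 -0.03542544  0.3       ]
[ 0.67517953 -0.03349867  0.26      ]
```

>>> carry_out(
  travel=[
    [0.36, -0.25, -0.1],
    [0.36, -0.25, -0.1],
    [0.36, -0.25, -0.1],
    [0.36, -0.25, -0.1],
    [0.36, -0.25, -0.1],
    [0.36, -0.25, -0.1],
    [0.36, -0.25, -0.1],
    [0.36, -0.25, -0.1],
  ],
  roll=[-0.1, -0.2, -0.3, -0.4, -0.485, -0.485, -0.485, -0.485],
  grip=[0.05, 0.05, 0.05, 0.05, 0.05, 0.05, 0.05, 0.05],
  squeeze=25,
)

```text
t: 0.77
ee_pos: [0.3734, -0.3829, 0.3051]
eef_rot: [-179.9, -0.1, 42.0]
ft_force: [0.4, -0.1, 0.5]
grip_width: 0.0504
```

```bash
python3 -c "
from h import *
goto((.45,-.3,.33),(.45,.1,.3),(.4722,.3424,.15),yaw=42)
"
```

```text
t 0.77 p [ 0.3734 -0.3829  0.3051] rot [-1.7989e+02 -7.0000e-02  4.1970e+01] F [ 0.4  -0.08  0.54] w 0.0504 q [-5.790e+01 -4.600e+00  1.014e+02  1.000e-01  8.340e+01 -9.900e+00]
shift [ 0.1124 -0.0105 -0.0247] dist 0.116
shift [ 0.3798 -0.3078  0.0062] dist 0.489
shift [ 0.5583 -0.4729  0.1567] dist 0.748
roll -0.0005
```

>>> carry_out(
  travel=[
    [0.11, -0.01, -0.02],
    [0.11, -0.01, -0.02],
    [0.11, -0.01, -0.02],
    [0.38, -0.31, 0.0],
    [0.38, -0.31, 0.0],
    [0.38, -0.31, 0.0],
    [0.38, -0.31, 0.0],
    [0.38, -0.31, 0.0],
  ],
  roll=[0, 0, 0, 0, 0, 0, 0, 0],
  grip=[0.05, 0.05, 0.05, 0.05, 0.05, 0.05, 0.05, 0.05],
)

```text
t: 1.43
ee_pos: [0.448, -0.0919, 0.3149]
eef_rot: [-179.9, -0.1, 41.9]
ft_force: [1.6, -0.5, -0.8]
grip_width: 0.0502
```

```bash
python3 -c "
from h import *
goto((.45,.1,.3),(.4722,.3424,.15),yaw=42)
"
```

```text
t 1.43 p [ 0.448  -0.0919  0.3149] rot [-1.7986e+02 -7.0000e-02  4.1940e+01] F [ 1.56 -0.49 -0.82] w 0.0502 q [-2.590e+01 -1.650e+01  1.106e+02  1.000e-01  8.600e+01  2.210e+01]
shift [ 0.1297 -0.1413  0.0154] dist 0.192
shift [ 0.308  -0.3065  0.166 ] dist 0.465
roll -0.0011
```

>>> carry_out(
  travel=[
    [0.13, -0.14, 0.015],
    [0.13, -0.14, 0.015],
    [0.13, -0.14, 0.015],
    [0.13, -0.14, 0.015],
    [0.308, -0.306, 0.14],
    [0.308, -0.306, 0.14],
    [0.308, -0.306, 0.14],
    [0.308, -0.306, 0.14],
  ],
  roll=[0, 0, 0, 0, 0, 0, 0, 0],
  grip=[0.05, 0.05, 0.05, 0.05, 0.05, 0.05, 0.05, 0.05],
)

```text
t: 2.1
ee_pos: [0.4623, 0.2249, 0.2309]
eef_rot: [-179.9, -0.1, 42.0]
ft_force: [1.1, -0.0, 0.8]
grip_width: 0.0498
```

```bash
python3 -c "
from h import *
goto((.4722,.3424,.10),yaw=42)
"
```

```text
t 2.1 p [0.4623 0.2249 0.2309] rot [-1.7987e+02 -7.0000e-02  4.1970e+01] F [ 1.09 -0.04  0.76] w 0.0498 q [ 13.2  -4.4 109.    0.2  75.5  61.2]
shift [ 0.0858 -0.0805  0.1312] dist 0.176
roll -0.0006
```

>>> carry_out(
  travel=[
    [0.086, -0.08, 0.13],
    [0.086, -0.08, 0.13],
    [0.086, -0.08, 0.13],
    [0.086, -0.08, 0.13],
    [0.086, -0.08, 0.13],
    [0.086, -0.08, 0.13],
    [0.086, -0.08, 0.13],
    [0.086, -0.08, 0.13],
  ],
  roll=[0, 0, 0, 0, 0, 0, 0, 0],
  grip=[0.05, 0.05, 0.05, 0.05, 0.05, 0.05, 0.05, 0.05],
)

```text
t: 2.77
ee_pos: [0.4738, 0.3418, 0.103]
eef_rot: [-179.9, -0.2, 41.9]
ft_force: [0.1, 0.0, -0.2]
grip_width: 0.0504
```

```bash
python3 -c "
from h import *
goto((.4722,.3424,.010),yaw=42)
snap('side','s1');snap('top','t1');crop('s1',105,250,265,390,5,'s1c');
"
```

```text
t 2.77 p [0.4738 0.3418 0.103 ] rot [-179.93   -0.21   41.92] F [ 0.13  0.01 -0.19] w 0.0504 q [2.46e+01 1.38e+01 1.04e+02 1.00e-01 6.20e+01 7.26e+01]
shift [-0.0011 -0.0014  0.093 ] dist 0.093
roll -0.0014
```

View pics/s1c.png

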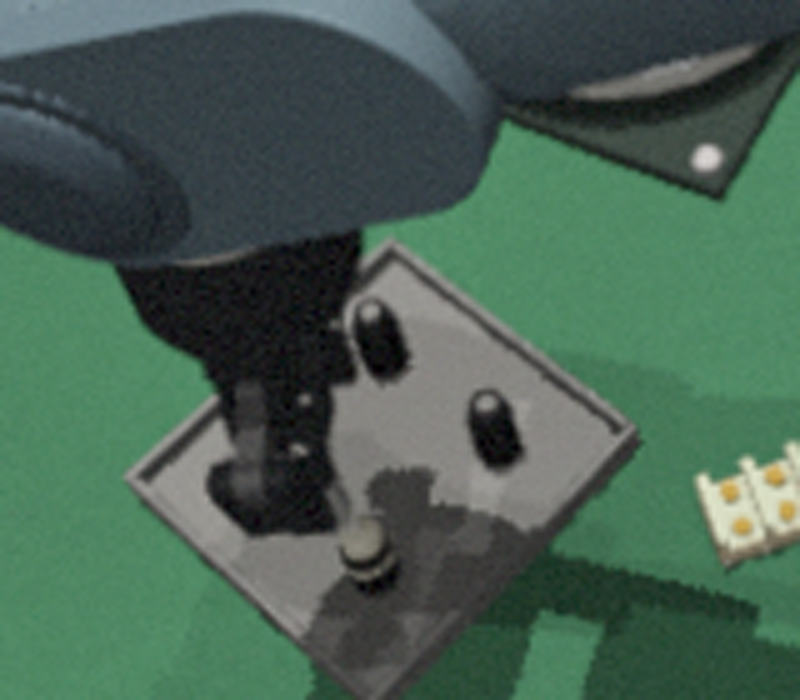

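>>> carry_out(
  travel=[
    [-0.001, -0.001, 0.03],
    [-0.001, -0.001, 0.06],
    [-0.001, -0.001, 0.08],
    [-0.001, -0.001, 0.09],
    [-0.001, -0.001, 0.095],
    [-0.001, -0.001, 0.096],
    [-0.001, -0.001, 0.096],
    [-0.001, -0.001, 0.096],
  ],
  roll=[0, 0, 0, 0, 0, 0, 0, 0],
  grip=[0.05, 0.05, 0.05, 0.05, 0.05, 0.05, 0.05, 0.05],
)

```text
t: 3.53
ee_pos: [0.4743, 0.3426, 0.0092]
eef_rot: [-180.0, -0.4, 41.9]
ft_force: [-0.5, 0.1, 0.5]
grip_width: 0.0501
```

```bash
python3 -c "
from h import *
goto((.4722,.3424,.007),yaw=42)
snap('side','s2');crop('s2',125,270,245,390,5,'s2c');
"
```

```text
t 3.53 p [0.4743 0.3426 0.0092] rot [-180.     -0.44   41.88] F [-0.47  0.13  0.5 ] w 0.0501 q [ 24.7  22.5 104.9   0.2  52.2  72.7]
shift [-0.0017 -0.0012  0.0022] dist 0.003
roll -0.0021
```

View pics/s2c.png

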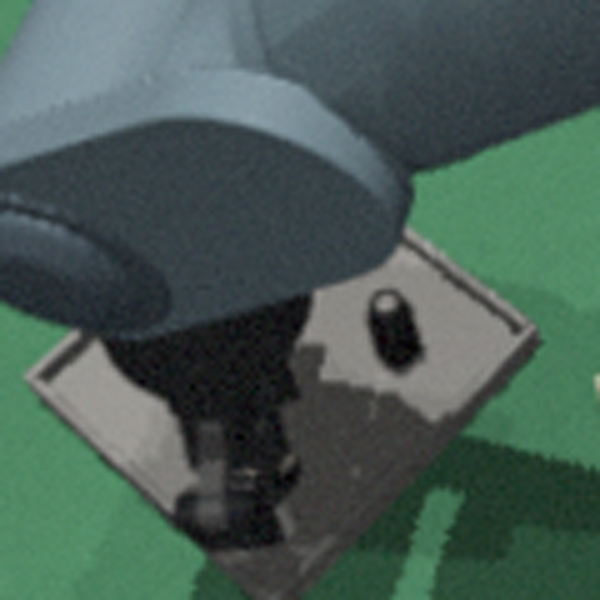

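>>> carry_out(
  travel=[
    [-0.002, -0.001, 0.003],
    [-0.002, -0.001, 0.003],
    [-0.002, -0.001, 0.003],
    [-0.002, -0.001, 0.003],
    [-0.002, -0.001, 0.003],
    [-0.002, -0.001, 0.003],
    [-0.002, -0.001, 0.003],
    [-0.002, -0.001, 0.003],
  ],
  roll=[0, 0, 0, 0, 0, 0, 0, 0],
  grip=[0.05, 0.05, 0.05, 0.015, 0.01, 0.01, 0.01, 0.01],
  squeeze=25,
)

```text
t: 4.25
ee_pos: [0.4721, 0.3421, 0.0062]
eef_rot: [-180.0, -0.4, 41.9]
ft_force: [-1.0, 0.1, 1.7]
grip_width: 0.019
```

```bash
python3 -c "
from h import *
goto((.4722,.3424,.007),yaw=42)
"
```

```text
t 4.25 p [0.4721 0.3421 0.0062] rot [-180.     -0.44   41.89] F [-1.02  0.13  1.65] w 0.019 q [ 24.7  22.6 105.2   0.2  51.8  72.7]
shift [ 0.0002 -0.0001 -0.0008] dist 0.001
roll -0.002
```

>>> carry_out(
  travel=[
    [0, 0, -0.01],
    [0, 0, -0.03],
    [0, 0, -0.06],
    [0, 0, -0.1],
    [0, 0, -0.13],
    [0, 0, -0.13],
    [0, 0, -0.13],
    [0, 0, -0.13],
  ],
  roll=[0, 0, 0, 0, 0, 0, 0, 0],
  grip=[0.01, 0.01, 0.01, 0.01, 0.01, 0.01, 0.01, 0.01],
)

```text
t: 4.92
ee_pos: [0.4709, 0.3412, 0.1359]
eef_rot: [-180.0, -0.4, 41.9]
ft_force: [0.4, -0.3, -1.1]
grip_width: 0.0189
```

```bash
python3 -c "
from h import *
goto((.5543,.098,.13),yaw=42)
snap('side','s3');crop('s3',105,180,265,390,4,'s3c');snap('top','t3')
"
```

```text
t 4.92 p [0.4709 0.3412 0.1359] rot [-179.98   -0.41   41.88] F [ 0.37 -0.31 -1.15] w 0.0189 q [2.470e+01 1.080e+01 1.037e+02 1.000e-01 6.520e+01 7.280e+01]
shift [-0.1003  0.2368  0.0052] dist 0.257
roll -0.002
```

View pics/s3c.png

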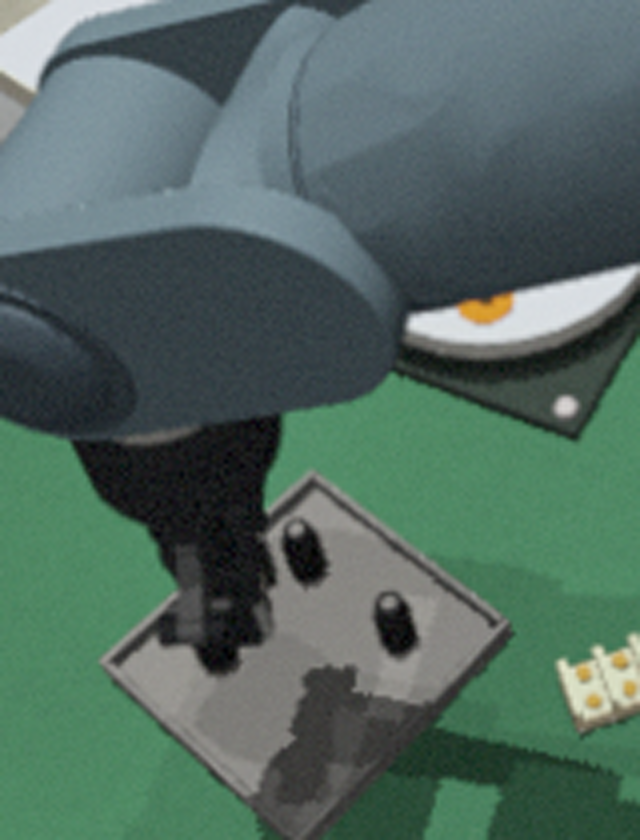

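View pics/t3.png

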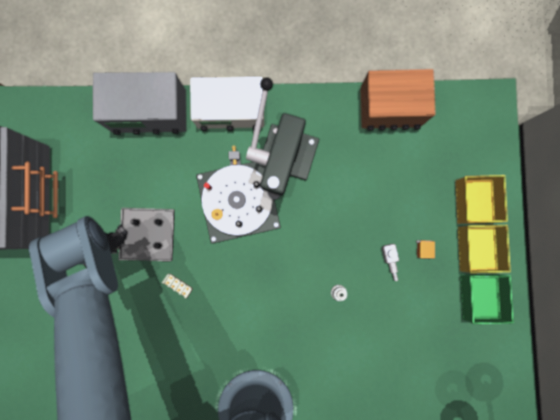

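>>> carry_out(
  travel=[
    [-0.1, 0.237, 0.005],
    [-0.1, 0.237, 0.005],
    [-0.1, 0.237, 0.005],
    [-0.1, 0.237, 0.005],
    [-0.1, 0.237, 0.005],
    [-0.1, 0.237, 0.005],
    [-0.1, 0.237, 0.005],
    [-0.1, 0.237, 0.005],
  ],
  roll=[0, 0, 0, 0, 0, 0, 0, 0],
  grip=[0.01, 0.01, 0.01, 0.01, 0.01, 0.01, 0.01, 0.01],
)

```text
t: 5.68
ee_pos: [0.5538, 0.0954, 0.1272]
eef_rot: [-179.8, -0.1, 41.6]
ft_force: [-0.4, -0.3, -0.8]
grip_width: 0.019
```

```bash
python3 -c "
from h import *
goto((.5543,.098,.072),yaw=42)
"
```

```text
t 5.68 p [0.5538 0.0954 0.1272] rot [-1.7983e+02 -1.4000e-01  4.1630e+01] F [-0.41 -0.26 -0.8 ] w 0.019 q [ -1.9   9.2 106.6   0.2  64.3  46.4]
shift [ 0.002  -0.0015  0.0552] dist 0.055
roll -0.0065
```

>>> carry_out(
  travel=[
    [0.002, -0.0015, 0.02],
    [0.002, -0.0015, 0.04],
    [0.002, -0.0015, 0.05],
    [0.002, -0.0015, 0.055],
    [0.002, -0.0015, 0.055],
    [0.002, -0.0015, 0.055],
    [0.002, -0.0015, 0.055],
    [0.002, -0.0015, 0.055],
  ],
  roll=[0, 0, 0, 0, 0, 0, 0, 0],
  grip=[0.01, 0.01, 0.01, 0.01, 0.01, 0.01, 0.01, 0.01],
)

```text
t: 6.35
ee_pos: [0.5551, 0.0982, 0.0734]
eef_rot: [-179.9, -0.2, 41.6]
ft_force: [-0.9, -0.1, -0.2]
grip_width: 0.0192
```

```bash
python3 -c "
from h import *
goto((.5543,.098,.064),yaw=42)
snap('side','s4');crop('s4',155,170,295,290,5,'s4c');snap('top','t4');crop('t4',175,150,295,240,6,'t4c')
"
```

```text
t 6.35 p [0.5551 0.0982 0.0734] rot [-179.91   -0.23   41.64] F [-0.93 -0.12 -0.18] w 0.0192 q [ -1.6  13.9 107.5   0.3  58.4  46.6]
shift [-0.0008 -0.0004  0.0094] dist 0.009
roll -0.0062
```

View pics/s4c.png

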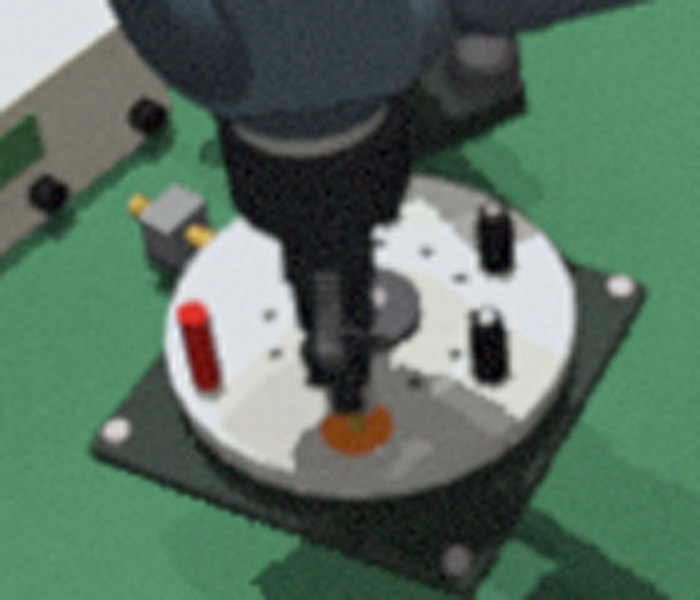

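View pics/t4c.png

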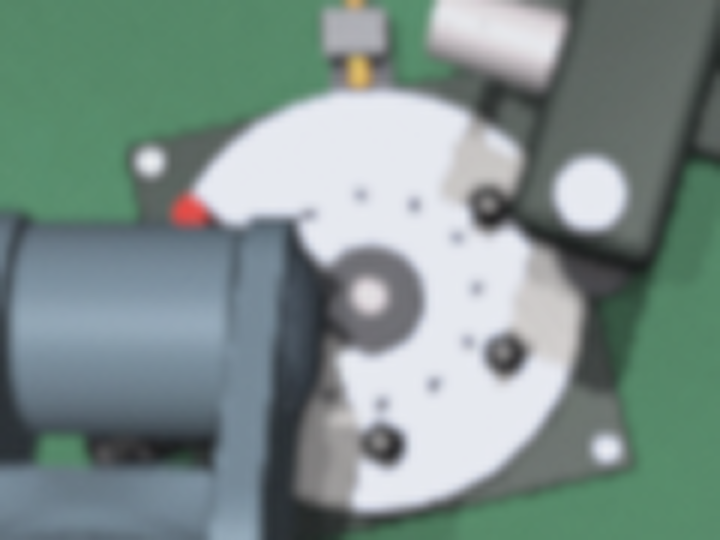

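```bash
python3 -c "
from h import *
S=load('s4')
for X in [(.5543,.098,.071),(.5551,.0982,.071),(.5551,.0982,.075),(.5543,.098,.046),(.5543,.098,.058)]:
    u=proj(S,X)[0]; print(X,((u[0]-155+.5)*5-.5).round(1),((u[1]-170+.5)*5-.5).round(1))
crop('s4',205,225,245,265,15,'s4d')
"
```

```text
(0.5543, 0.098, 0.071) 351.6 391.4
(0.5551, 0.0982, 0.071) 350.0 390.9
(0.5551, 0.0982, 0.075) 349.2 385.3
(0.5543, 0.098, 0.046) 356.9 426.0
(0.5543, 0.098, 0.058) 354.4 409.6
```

View pics/s4d.png

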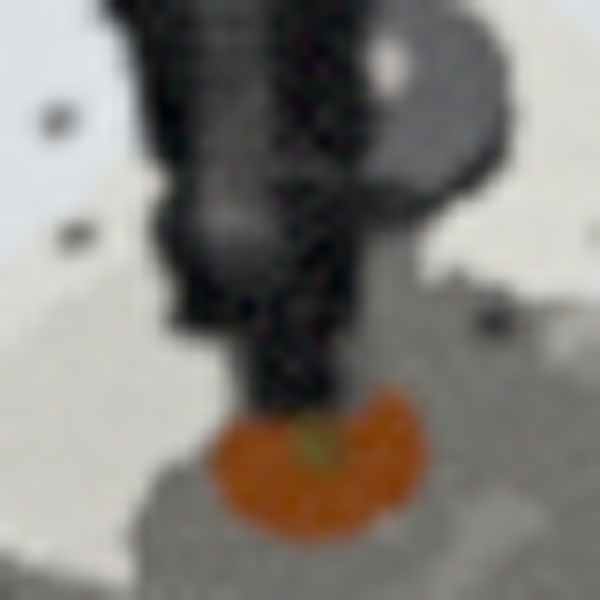

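>>> carry_out(
  travel=[
    [-0.0015, -0.0005, 0.003],
    [-0.0015, -0.0005, 0.006],
    [-0.0015, -0.0005, 0.009],
    [-0.0015, -0.0005, 0.012],
    [-0.0015, -0.0005, 0.014],
    [-0.0015, -0.0005, 0.015],
    [-0.0015, -0.0005, 0.015],
    [-0.0015, -0.0005, 0.015],
  ],
  roll=[0, 0, 0, 0, 0, 0, 0, 0],
  grip=[0.01, 0.01, 0.01, 0.01, 0.01, 0.01, 0.01, 0.01],
)

```text
t: 7.12
ee_pos: [0.5535, 0.0975, 0.058]
eef_rot: [-179.9, -0.2, 41.6]
ft_force: [0.1, 0.5, -0.3]
grip_width: 0.0188
```

```bash
python3 -c "
from h import *
goto((.5537,.0975,.048),yaw=42)
snap('side','s5');crop('s5',205,225,245,265,15,'s5d')
"
```

```text
t 7.12 p [0.5535 0.0975 0.058 ] rot [-179.89   -0.2    41.63] F [ 0.06  0.55 -0.31] w 0.0188 q [ -1.7  15.2 108.    0.3  56.8  46.6]
shift [0.0001 0.0002 0.01  ] dist 0.01
roll -0.0064
```

View pics/s5d.png

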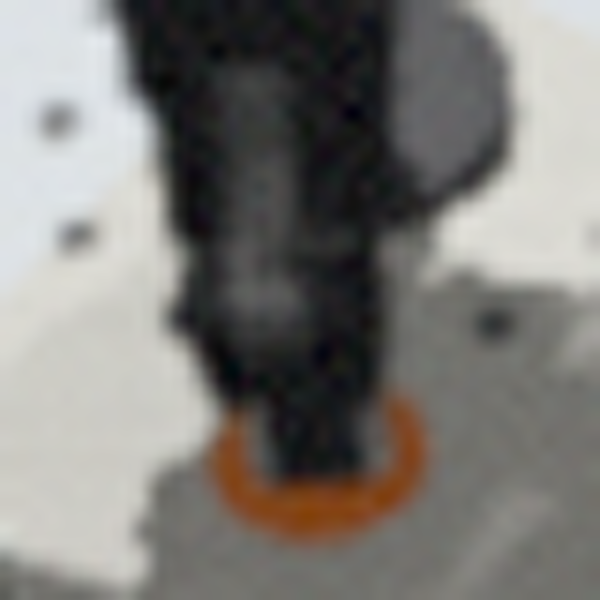

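>>> carry_out(
  travel=[
    [0, 0, 0.001],
    [0, 0, 0.003],
    [0, 0, 0.005],
    [0, 0, 0.006],
    [0, 0, 0.007],
    [0, 0, 0.007],
    [0, 0, 0.007],
  ],
  roll=[0, 0, 0, 0, 0, 0, 0],
  grip=[0.01, 0.01, 0.01, 0.01, 0.01, 0.01, 0.01],
)

```text
t: 7.75
ee_pos: [0.5535, 0.0976, 0.051]
eef_rot: [-179.9, -0.2, 41.6]
ft_force: [-0.1, 0.1, -0.6]
grip_width: 0.019
```

Bottom should be about 4 mm above the table. I'll go down in small steps and feel for contact.

>>> carry_out(
  travel=[
    [0, 0, 0.001],
    [0, 0, 0.002],
    [0, 0, 0.0025],
    [0, 0, 0.0025],
  ],
  roll=[0, 0, 0, 0],
  grip=[0.01, 0.01, 0.01, 0.01],
)

```text
t: 8.08
ee_pos: [0.5534, 0.0976, 0.0484]
eef_rot: [-179.9, -0.2, 41.6]
ft_force: [0.7, -0.3, -0.5]
grip_width: 0.0188
```

>>> carry_out(
  travel=[
    [0, 0, 0.0005],
    [0, 0, 0.0008],
    [0, 0, 0.0008],
  ],
  roll=[0, 0, 0],
  grip=[0.01, 0.01, 0.01],
)

```text
t: 8.33
ee_pos: [0.5533, 0.0976, 0.0475]
eef_rot: [-179.9, -0.2, 41.6]
ft_force: [-0.9, -0.4, -0.1]
grip_width: 0.0189
```

>>> carry_out(
  travel=[
    [0, 0, 0.0004],
    [0, 0, 0.0006],
    [0, 0, 0.0006],
  ],
  roll=[0, 0, 0],
  grip=[0.01, 0.01, 0.01],
)

```text
t: 8.58
ee_pos: [0.5535, 0.0976, 0.0472]
eef_rot: [-179.9, -0.2, 41.6]
ft_force: [-1.1, 0.3, 3.0]
grip_width: 0.0193
```

```bash
python3 -c "
from h import *
goto((.5537,.0975,.048),yaw=42)
snap('side','s6');crop('s6',205,225,245,265,15,'s6d')
"
```

```text
t 8.58 p [0.5535 0.0976 0.0472] rot [-179.88   -0.2    41.63] F [-1.08  0.33  2.97] w 0.0193 q [ -1.7  16.3 108.    0.3  55.6  46.6]
shift [ 0.0001  0.0002 -0.0008] dist 0.001
roll -0.0065
```

View pics/s6d.png

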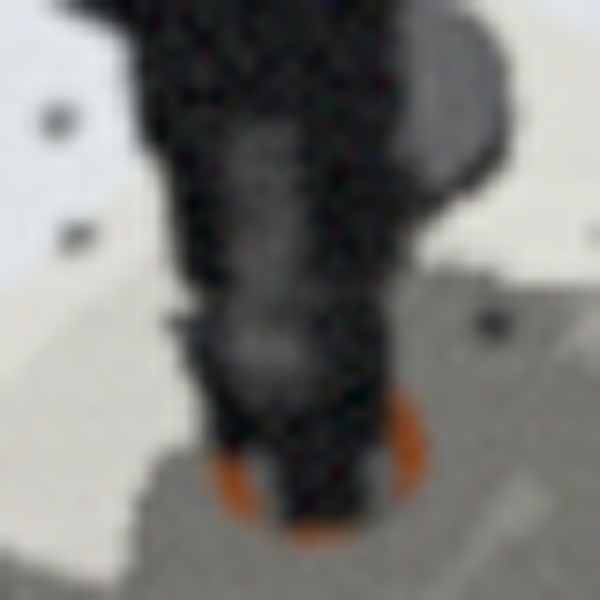

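Contact came at 47.2 mm with 3 N, which is exactly the predicted seating height. Now I release and retreat.

>>> carry_out(
  travel=[
    [0, 0, 0],
    [0, 0, 0],
    [0, 0, 0],
    [0, 0, 0],
    [0, 0, 0],
  ],
  roll=[0, 0, 0, 0, 0],
  grip=[0.024, 0.03, 0.036, 0.04, 0.04],
)

```text
t: 9.05
ee_pos: [0.5535, 0.0976, 0.0471]
eef_rot: [-179.9, -0.2, 41.6]
ft_force: [-0.6, -0.9, -0.5]
grip_width: 0.04
```

>>> carry_out(
  travel=[
    [0, 0, -0.005],
    [0, 0, -0.02],
    [0, 0, -0.05],
    [0, 0, -0.08],
    [0, 0, -0.09],
    [0, 0, -0.09],
  ],
  roll=[0, 0, 0, 0, 0, 0],
  grip=[0.04, 0.04, 0.04, 0.04, 0.04, 0.04],
)

```text
t: 9.55
ee_pos: [0.5558, 0.0972, 0.1409]
eef_rot: [179.8, -0.5, 41.6]
ft_force: [0.0, 0.3, 0.3]
grip_width: 0.0398
```

```bash
python3 -c "
from h import *
goto((.5537,.0975,.048),yaw=42)
snap('side','s7');crop('s7',155,170,295,290,5,'s7d')
"
```

```text
t 9.55 p [0.5558 0.0972 0.1409] rot [179.83  -0.51  41.64] F [0.02 0.28 0.28] w 0.0398 q [ -1.7   8.1 106.2   0.2  65.3  46.6]
shift [-0.0022 -0.0019  0.0929] dist 0.093
roll -0.0063
```

View pics/s7d.png

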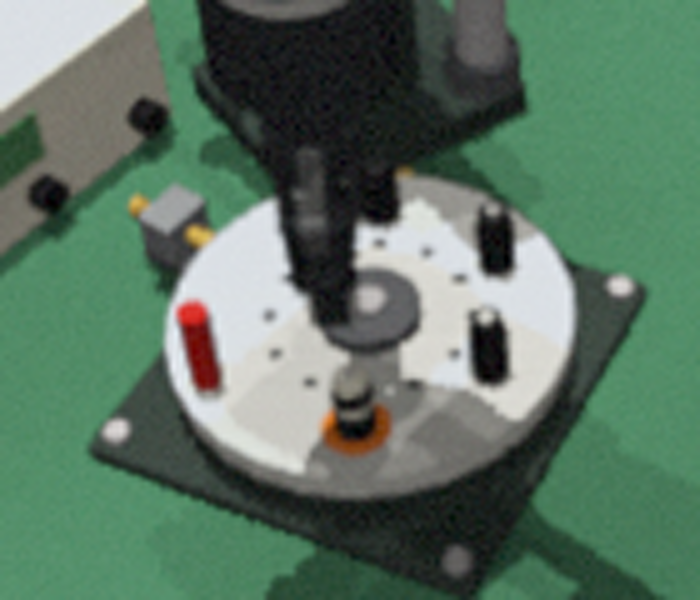

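```bash
cat >> h.py <<'E'
C=np.array([.5935,.041])
def pusher(phi,z=.060,off=.019):
    a=np.deg2rad(phi); r=np.array([np.cos(a),np.sin(a)]); t=np.array([-r[1],r[0]])
    p=C+.085*r-off*t; return (p[0],p[1],z)
def plan(phis,z=.060,off=.019):
    for ph in phis:
        goto(pusher(ph,z,off),yaw=ph-90)
E
python3 -c "
from h import *
plan([60.6],.14)"
```

```text
t 9.6 p [0.5542 0.0972 0.1384] rot [180.    -0.32  41.63] F [ 0.2  -0.25 -0.43] w 0.04 q [ -1.7   8.2 106.3   0.2  65.2  46.6]
shift [ 0.0786  0.0585 -0.0011] dist 0.098
roll 1.2398
```

>>> carry_out(
  travel=[
    [0.079, 0.0585, 0],
    [0.079, 0.0585, 0],
    [0.079, 0.0585, 0],
    [0.079, 0.0585, 0],
    [0.079, 0.0585, 0],
    [0.079, 0.0585, 0],
    [0.079, 0.0585, 0],
    [0.079, 0.0585, 0],
  ],
  roll=[0.12, 0.24, 0.36, 0.48, 0.6, 0.72, 0.84, 0.96],
  grip=[0.0, 0.0, 0.0, 0.0, 0.0, 0.0, 0.0, 0.0],
)

```text
t: 10.27
ee_pos: [0.6506, 0.106, 0.1357]
eef_rot: [-179.8, 0.1, -13.7]
ft_force: [-0.5, 0.4, 0.4]
grip_width: -0.0003
```

```bash
python3 -c "
from h import *
plan([60.6],.09);snap('side','s8');crop('s8',155,170,295,290,5,'s8d')"
```

```text
t 10.27 p [0.6506 0.106  0.1357] rot [-1.7979e+02  8.0000e-02 -1.3710e+01] F [-0.47  0.39  0.42] w -0.0003 q [ -0.7  20.6  91.6   0.2  67.8 103. ]
shift [0.0013 0.0001 0.0457] dist 0.046
roll 0.2738
```

View pics/s8d.png

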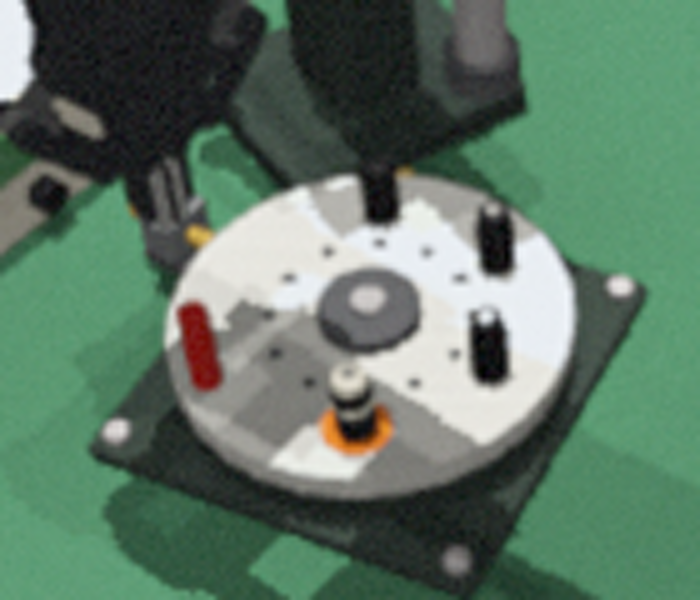

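>>> carry_out(
  travel=[
    [0.001, 0, 0.0],
    [0.001, 0, 0.005],
    [0.001, 0, 0.025],
    [0.001, 0, 0.045],
    [0.001, 0, 0.065],
    [0.001, 0, 0.075],
    [0.001, 0, 0.075],
    [0.001, 0, 0.075],
  ],
  roll=[0.12, 0.24, 0.274, 0.274, 0.274, 0.274, 0.274, 0.274],
  grip=[0.0, 0.0, 0.0, 0.0, 0.0, 0.0, 0.0, 0.0],
)

```text
t: 10.98
ee_pos: [0.6507, 0.106, 0.0596]
eef_rot: [-179.9, 0.2, -29.6]
ft_force: [-0.0, -0.1, 0.5]
grip_width: -0.0003
```

```bash
python3 -c "
from h import *
plan([60.6,64.6,70]);snap('side','s9');crop('s9',155,170,295,290,5,'s9d')"
```

```text
t 10.98 p [0.6507 0.106  0.0596] rot [-179.89    0.25  -29.56] F [-0.02 -0.08  0.5 ] w -0.0003 q [ -0.7  26.4  92.9   0.2  60.9 118.8]
shift [ 0.001  -0.0003 -0.0005] dist 0.001
roll -0.0029
t 10.98 p [0.6507 0.106  0.0596] rot [-179.89    0.25  -29.56] F [-0.02 -0.08  0.5 ] w -0.0003 q [ -0.7  26.4  92.9   0.2  60.9 118.8]
shift [-0.005  -0.0014 -0.0004] dist 0.005
roll -0.0727
t 10.98 p [0.6507 0.106  0.0596] rot [-179.89    0.25  -29.56] F [-0.02 -0.08  0.5 ] w -0.0003 q [ -0.7  26.4  92.9   0.2  60.9 118.8]
shift [-0.0131 -0.0022 -0.0004] dist 0.013
roll -0.1669
```

View pics/s9d.png

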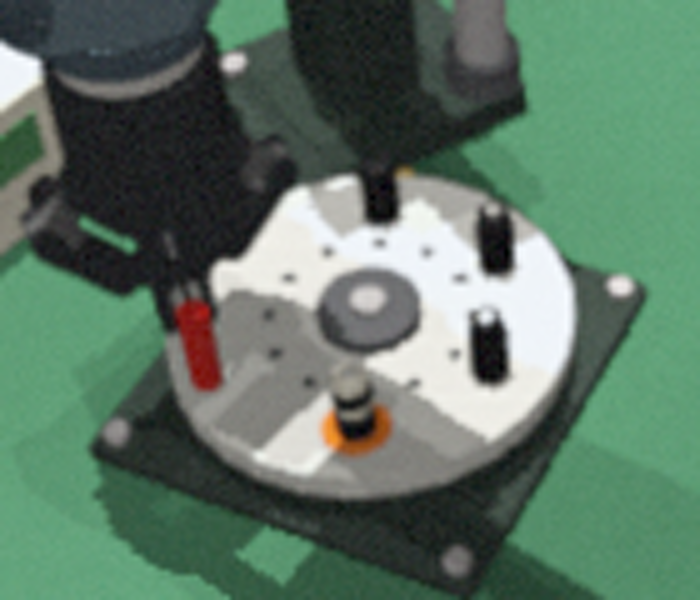

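>>> carry_out(
  travel=[
    [-0.002, -0.0005, 0],
    [-0.0035, -0.001, 0],
    [-0.005, -0.001, 0],
    [-0.0065, -0.0015, 0],
    [-0.008, -0.0015, 0],
    [-0.0095, -0.002, 0],
    [-0.0115, -0.002, 0],
    [-0.013, -0.002, 0],
  ],
  roll=[-0.02, -0.04, -0.07, -0.09, -0.11, -0.13, -0.15, -0.167],
  grip=[0.0, 0.0, 0.0, 0.0, 0.0, 0.0, 0.0, 0.0],
)

```text
t: 11.7
ee_pos: [0.6415, 0.1143, 0.0613]
eef_rot: [-179.8, 0.1, -19.9]
ft_force: [1.3, -0.3, 0.7]
grip_width: 0.0001
```

```bash
python3 -c "
from h import *
plan([75,80,85]);snap('side','s10');crop('s10',155,170,295,290,5,'s10d')"
```

```text
t 11.7 p [0.6415 0.1143 0.0613] rot [-1.7978e+02  6.0000e-02 -1.9900e+01] F [ 1.28 -0.31  0.67] w 0.0001 q [1.000e-01 2.520e+01 9.430e+01 3.000e-01 6.050e+01 1.098e+02]
shift [-0.0085 -0.001   0.0013] dist 0.009
roll -0.0855
t 11.7 p [0.6415 0.1143 0.0613] rot [-1.7978e+02  6.0000e-02 -1.9900e+01] F [ 1.28 -0.31  0.67] w 0.0001 q [1.000e-01 2.520e+01 9.430e+01 3.000e-01 6.050e+01 1.098e+02]
shift [-0.016  -0.0017  0.0013] dist 0.016
roll -0.1728
t 11.7 p [0.6415 0.1143 0.0613] rot [-1.7978e+02  6.0000e-02 -1.9900e+01] F [ 1.28 -0.31  0.67] w 0.0001 q [1.000e-01 2.520e+01 9.430e+01 3.000e-01 6.050e+01 1.098e+02]
shift [-0.0236 -0.0017  0.0013] dist 0.024
roll -0.26
```

View pics/s10d.png

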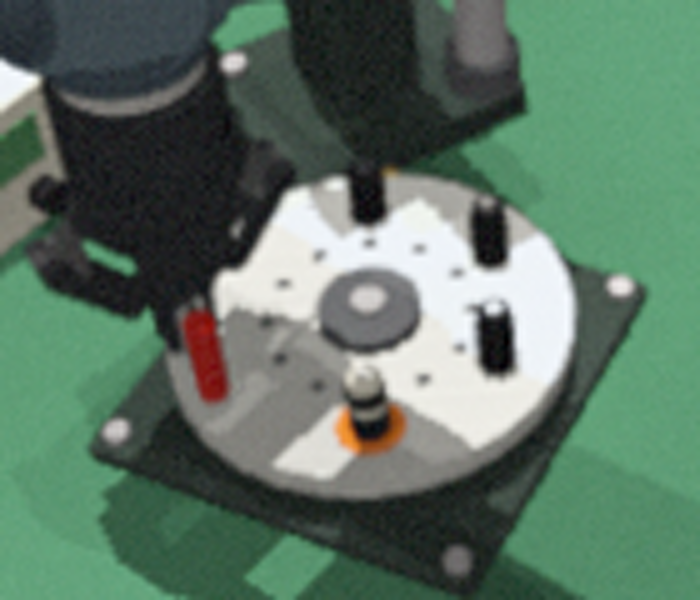

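```bash
cat >> h.py <<'E'
def red(fn):
    c=load(fn); im=c['color'].astype(int); m=(im[...,0]>100)&(im[...,1]<60)&(im[...,2]<60)
    return m
def postang(c,x,y,x0=155,y0=170,s=5):
    p=atz(c,x0+(x+.5)/s-.5,y0+(y+.5)/s-.5,.095); d=p[:2]-C; print('post',p.round(4),'r',np.linalg.norm(d).round(4),'ang',np.rad2deg(np.arctan2(d[1],d[0])).round(2))
E
python3 -c "
from h import *
postang(load('s8'),192,311); postang(load('s9'),194,310); postang(load('s10'),201,318)
crop('s8',180,222,210,252,20,'s8e');crop('s10',180,222,210,252,20,'s10e')"
```

```text
post [0.6306 0.1179 0.095 ] r 0.0853 ang 64.26
post [0.6302 0.1169 0.095 ] r 0.0843 ang 64.17
post [0.6242 0.1186 0.095 ] r 0.0835 ang 68.45
```

View pics/s10e.png

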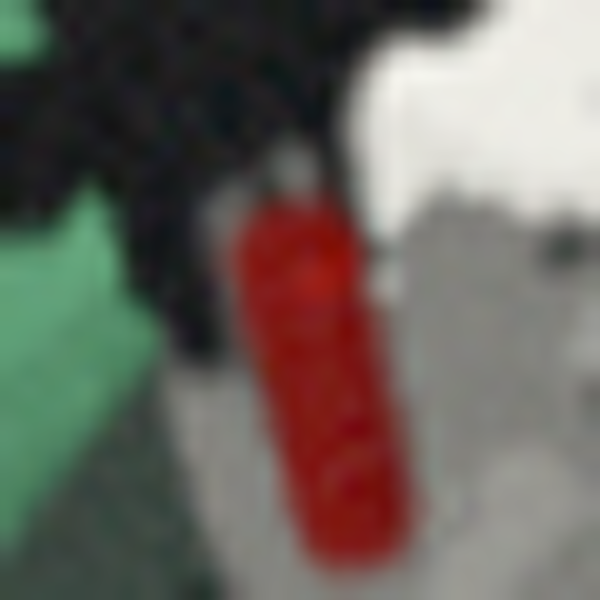

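>>> carry_out(
  travel=[
    [-0.002, 0, 0],
    [-0.004, -0.0005, 0],
    [-0.006, -0.0008, 0.001],
    [-0.008, -0.001, 0.001],
    [-0.01, -0.001, 0.001],
    [-0.012, -0.0015, 0.001],
    [-0.014, -0.0015, 0.001],
    [-0.016, -0.0017, 0.001],
  ],
  roll=[-0.02, -0.04, -0.065, -0.085, -0.11, -0.13, -0.15, -0.173],
  grip=[0.0, 0.0, 0.0, 0.0, 0.0, 0.0, 0.0, 0.0],
)

```text
t: 12.42
ee_pos: [0.6263, 0.1215, 0.06]
eef_rot: [-179.8, 0.1, -9.8]
ft_force: [0.7, -0.4, -0.0]
grip_width: -0.0
```

```bash
python3 -c "
from h import *
plan([85,90,95])"
```

```text
t 12.42 p [0.6263 0.1215 0.06  ] rot [-1.7979e+02  8.0000e-02 -9.8400e+00] F [ 0.73 -0.4  -0.  ] w -0.0 q [  0.7  23.8  96.4   0.3  59.8 100.4]
shift [-0.0068 -0.0014 -0.    ] dist 0.007
roll -0.0844
t 12.42 p [0.6263 0.1215 0.06  ] rot [-1.7979e+02  8.0000e-02 -9.8400e+00] F [ 0.73 -0.4  -0.  ] w -0.0 q [  0.7  23.8  96.4   0.3  59.8 100.4]
shift [-0.0143 -0.0021  0.    ] dist 0.014
roll -0.1717
t 12.42 p [0.6263 0.1215 0.06  ] rot [-1.7979e+02  8.0000e-02 -9.8400e+00] F [ 0.73 -0.4  -0.  ] w -0.0 q [  0.7  23.8  96.4   0.3  59.8 100.4]
shift [-0.0219 -0.0021  0.    ] dist 0.022
roll -0.2589
```

>>> carry_out(
  travel=[
    [-0.002, -0.0005, 0],
    [-0.004, -0.001, 0],
    [-0.006, -0.0012, 0],
    [-0.0075, -0.0015, 0],
    [-0.009, -0.0017, 0],
    [-0.011, -0.002, 0],
    [-0.0125, -0.002, 0],
    [-0.0143, -0.0021, 0],
  ],
  roll=[-0.02, -0.04, -0.065, -0.085, -0.11, -0.13, -0.15, -0.172],
  grip=[0.0, 0.0, 0.0, 0.0, 0.0, 0.0, 0.0, 0.0],
)

```text
t: 13.08
ee_pos: [0.6124, 0.1262, 0.06]
eef_rot: [-179.8, 0.0, 0.1]
ft_force: [0.9, -0.0, -0.4]
grip_width: 0.0001
```

```bash
python3 -c "
from h import *
plan([95,100]);snap('side','s11');crop('s11',155,170,295,290,5,'s11d')"
```

```text
t 13.08 p [0.6124 0.1262 0.06  ] rot [-1.7977e+02  4.0000e-02  1.4000e-01] F [ 0.91 -0.05 -0.4 ] w 0.0001 q [ 1.2 22.4 98.3  0.3 59.3 90.9]
shift [-0.0074 -0.0012  0.    ] dist 0.007
roll -0.0849
t 13.08 p [0.6124 0.1262 0.06  ] rot [-1.7977e+02  4.0000e-02  1.4000e-01] F [ 0.91 -0.05 -0.4 ] w 0.0001 q [ 1.2 22.4 98.3  0.3 59.3 90.9]
shift [-0.015  -0.0019  0.    ] dist 0.015
roll -0.1722
```

View pics/s11d.png

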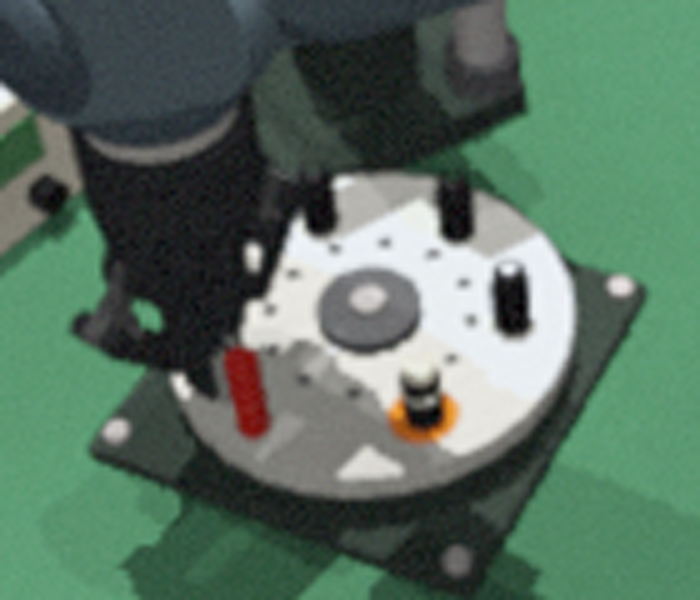

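>>> carry_out(
  travel=[
    [-0.002, -0.0005, 0],
    [-0.004, -0.001, 0],
    [-0.006, -0.0012, 0],
    [-0.0075, -0.0013, 0],
    [-0.0095, -0.0015, 0],
    [-0.0115, -0.0018, 0],
    [-0.013, -0.0019, 0],
    [-0.015, -0.0019, 0],
  ],
  roll=[-0.02, -0.04, -0.065, -0.085, -0.11, -0.13, -0.15, -0.172],
  grip=[0.0, 0.0, 0.0, 0.0, 0.0, 0.0, 0.0, 0.0],
)

```text
t: 13.8
ee_pos: [0.5969, 0.1281, 0.06]
eef_rot: [-179.8, 0.0, 10.2]
ft_force: [1.4, 0.6, 0.2]
grip_width: 0.0001
```

```bash
python3 -c "
from h import *
plan([104,107]);snap('side','s12');crop('s12',155,170,295,290,5,'s12d')"
```

```text
t 13.8 p [0.5969 0.1281 0.06  ] rot [-1.7976e+02  3.0000e-02  1.0160e+01] F [1.44 0.6  0.21] w 0.0001 q [  1.4  20.7 100.6   0.3  58.8  81.1]
shift [-0.0054 -0.0009 -0.    ] dist 0.006
roll -0.0671
t 13.8 p [0.5969 0.1281 0.06  ] rot [-1.7976e+02  3.0000e-02  1.0160e+01] F [1.44 0.6  0.21] w 0.0001 q [  1.4  20.7 100.6   0.3  58.8  81.1]
shift [-0.01   -0.0015 -0.    ] dist 0.01
roll -0.1194
```

View pics/s12d.png

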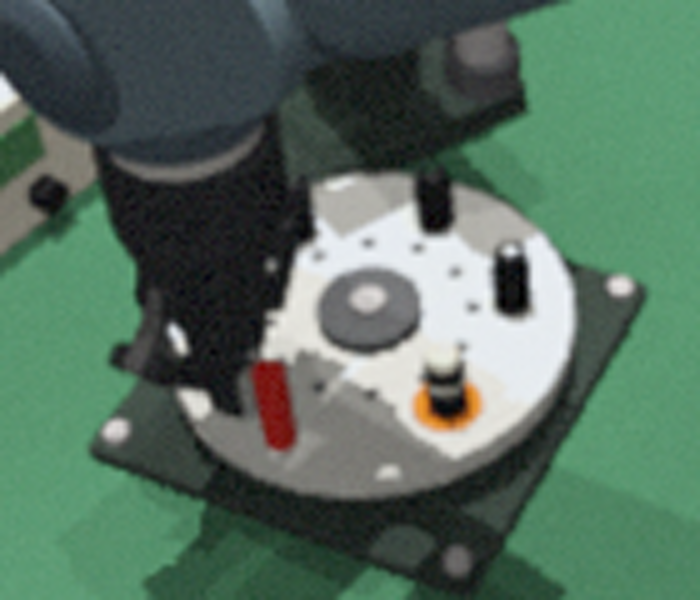

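>>> carry_out(
  travel=[
    [-0.0015, -0.0003, 0],
    [-0.003, -0.0005, 0],
    [-0.004, -0.0008, 0],
    [-0.0055, -0.001, 0],
    [-0.0065, -0.001, 0],
    [-0.008, -0.0012, 0],
    [-0.009, -0.0015, 0],
    [-0.01, -0.0015, 0],
  ],
  roll=[-0.015, -0.03, -0.05, -0.065, -0.08, -0.095, -0.11, -0.12],
  grip=[0.0, 0.0, 0.0, 0.0, 0.0, 0.0, 0.0, 0.0],
)

```text
t: 14.52
ee_pos: [0.5861, 0.1279, 0.0598]
eef_rot: [-179.7, 0.1, 17.1]
ft_force: [0.8, -0.1, -0.8]
grip_width: -0.0001
```

```bash
python3 -c "
from h import *
plan([109,111,112]);postang(load('s12'),266,368);snap('side','s13');crop('s13',155,170,295,290,5,'s13d')"
```

```text
t 14.52 p [0.5861 0.1279 0.0598] rot [-1.7975e+02  5.0000e-02  1.7150e+01] F [ 0.77 -0.11 -0.78] w -0.0001 q [  1.4  19.5 102.2   0.3  58.4  74.1]
shift [-0.0023 -0.0004 -0.0002] dist 0.002
roll -0.0323
t 14.52 p [0.5861 0.1279 0.0598] rot [-1.7975e+02  5.0000e-02  1.7150e+01] F [ 0.77 -0.11 -0.78] w -0.0001 q [  1.4  19.5 102.2   0.3  58.4  74.1]
shift [-0.0053 -0.0009 -0.0002] dist 0.005
roll -0.0672
t 14.52 p [0.5861 0.1279 0.0598] rot [-1.7975e+02  5.0000e-02  1.7150e+01] F [ 0.77 -0.11 -0.78] w -0.0001 q [  1.4  19.5 102.2   0.3  58.4  74.1]
shift [-0.0068 -0.0011 -0.0002] dist 0.007
roll -0.0847
post [0.5794 0.1237 0.095 ] r 0.0839 ang 99.65
```

View pics/s13d.png

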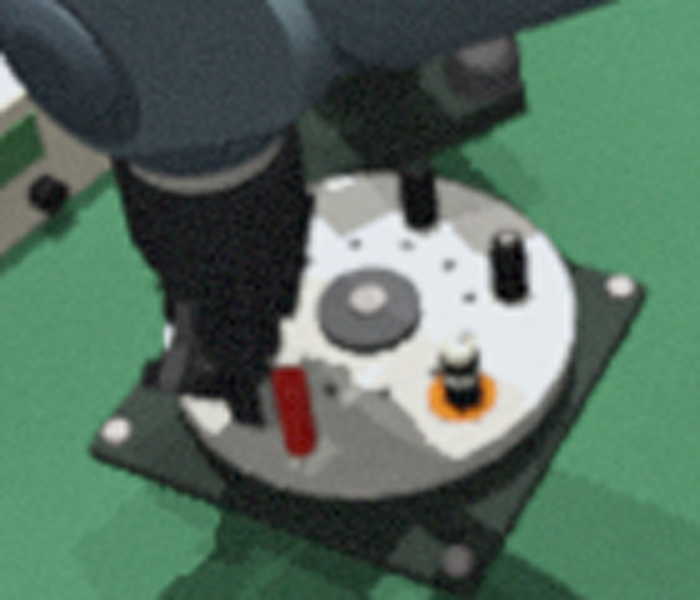

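>>> carry_out(
  travel=[
    [-0.001, -0.0002, 0],
    [-0.0015, -0.0003, 0],
    [-0.002, -0.0003, 0],
    [-0.0025, -0.0004, 0],
    [-0.003, -0.0005, 0],
    [-0.0035, -0.0006, 0],
  ],
  roll=[-0.01, -0.017, -0.025, -0.032, -0.04, -0.045],
  grip=[0, 0, 0, 0, 0, 0],
)

```text
t: 15.07
ee_pos: [0.5823, 0.1274, 0.0598]
eef_rot: [-179.7, 0.1, 19.8]
ft_force: [0.9, 0.1, 0.0]
grip_width: 0.0001
```

>>> carry_out(
  travel=[
    [-0.001, -0.0002, 0],
    [-0.0015, -0.0003, 0],
    [-0.002, -0.0003, 0],
    [-0.0025, -0.0004, 0],
    [-0.003, -0.0005, 0],
    [-0.0035, -0.0006, 0],
  ],
  roll=[-0.007, -0.013, -0.02, -0.027, -0.033, -0.04],
  grip=[0, 0, 0, 0, 0, 0],
)

```text
t: 15.57
ee_pos: [0.5788, 0.1268, 0.0597]
eef_rot: [-179.7, 0.1, 22.1]
ft_force: [0.4, 1.1, 0.1]
grip_width: 0.0002
```

```bash
python3 -c "
from h import *
plan([112,114])"
```

```text
t 15.57 p [0.5788 0.1268 0.0597] rot [-1.7973e+02  6.0000e-02  2.2100e+01] F [0.39 1.13 0.06] w 0.0002 q [  1.3  18.7 103.3   0.3  58.2  69.1]
shift [ 0.0005  0.0001 -0.0003] dist 0.001
roll 0.0017
t 15.57 p [0.5788 0.1268 0.0597] rot [-1.7973e+02  6.0000e-02  2.2100e+01] F [0.39 1.13 0.06] w 0.0002 q [  1.3  18.7 103.3   0.3  58.2  69.1]
shift [-0.0025 -0.0005 -0.0003] dist 0.003
roll -0.0332
```

>>> carry_out(
  travel=[
    [-0.0005, -0.0001, 0],
    [-0.001, -0.0002, 0],
    [-0.0015, -0.0003, 0],
    [-0.002, -0.0003, 0],
    [-0.0025, -0.0004, 0],
    [-0.003, -0.0005, 0],
  ],
  roll=[-0.006, -0.012, -0.018, -0.024, -0.03, -0.036],
  grip=[0, 0, 0, 0, 0, 0],
)

```text
t: 16.07
ee_pos: [0.5758, 0.1261, 0.0598]
eef_rot: [-179.7, 0.0, 24.2]
ft_force: [0.7, 0.6, 0.1]
grip_width: 0.0001
```

>>> carry_out(
  travel=[
    [-0.0005, -0.0001, 0],
    [-0.001, -0.0002, 0],
    [-0.0015, -0.0003, 0],
    [-0.002, -0.0003, 0],
    [-0.0025, -0.0004, 0],
    [-0.003, -0.0005, 0],
  ],
  roll=[-0.006, -0.012, -0.018, -0.024, -0.03, -0.036],
  grip=[0, 0, 0, 0, 0, 0],
)

```text
t: 16.57
ee_pos: [0.5728, 0.1253, 0.0597]
eef_rot: [-179.7, 0.0, 26.3]
ft_force: [0.8, 0.0, -0.3]
grip_width: 0.0002
```

>>> carry_out(
  travel=[
    [-0.0005, -0.0001, 0],
    [-0.001, -0.0002, 0],
    [-0.0015, -0.0003, 0],
    [-0.002, -0.0003, 0],
    [-0.0025, -0.0004, 0],
    [-0.003, -0.0005, 0],
  ],
  roll=[-0.006, -0.012, -0.018, -0.024, -0.03, -0.036],
  grip=[0, 0, 0, 0, 0, 0],
)

```text
t: 17.07
ee_pos: [0.5698, 0.1244, 0.0597]
eef_rot: [-179.7, 0.0, 28.4]
ft_force: [1.3, 0.7, -0.1]
grip_width: 0.0
```

```bash
python3 -c "
from h import *
plan([119,121]);snap('side','s14');crop('s14',155,170,295,290,5,'s14d')"
```

```text
t 17.07 p [0.5698 0.1244 0.0597] rot [-1.7972e+02  3.0000e-02  2.8390e+01] F [ 1.32  0.7  -0.05] w 0.0 q [  1.1  17.6 104.6   0.3  57.9  62.6]
shift [-0.0007 -0.0005 -0.0003] dist 0.001
roll -0.0107
t 17.07 p [0.5698 0.1244 0.0597] rot [-1.7972e+02  3.0000e-02  2.8390e+01] F [ 1.32  0.7  -0.05] w 0.0 q [  1.1  17.6 104.6   0.3  57.9  62.6]
shift [-0.0037 -0.0011 -0.0003] dist 0.004
roll -0.0456
```

View pics/s14d.png

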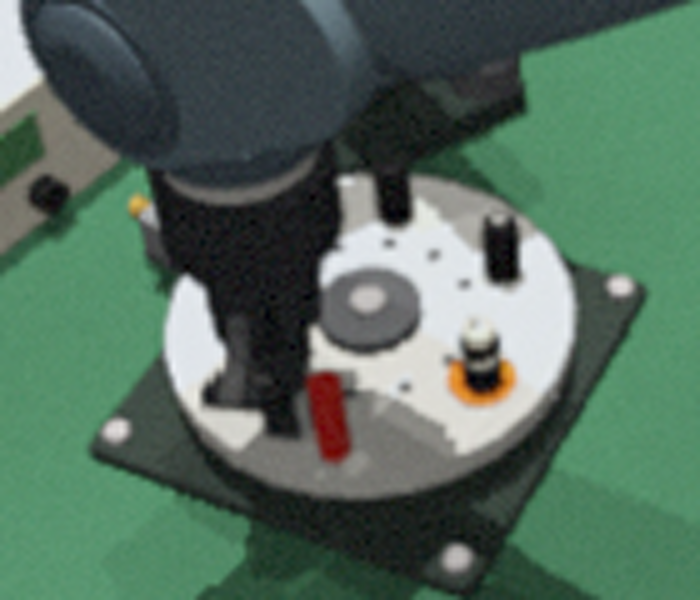

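>>> carry_out(
  travel=[
    [-0.0005, -0.0002, 0],
    [-0.001, -0.0004, 0],
    [-0.0015, -0.0005, 0],
    [-0.002, -0.0006, 0],
    [-0.0025, -0.0007, 0],
    [-0.003, -0.0008, 0],
  ],
  roll=[-0.006, -0.012, -0.018, -0.024, -0.03, -0.036],
  grip=[0, 0, 0, 0, 0, 0],
)

```text
t: 17.62
ee_pos: [0.5667, 0.1236, 0.0598]
eef_rot: [-179.7, 0.0, 30.5]
ft_force: [1.5, 0.7, 0.3]
grip_width: 0.0002
```

>>> carry_out(
  travel=[
    [-0.0005, -0.0002, 0],
    [-0.001, -0.0003, 0],
    [-0.0015, -0.0004, 0],
    [-0.002, -0.0005, 0],
    [-0.0025, -0.0006, 0],
    [-0.003, -0.0006, 0],
  ],
  roll=[-0.006, -0.012, -0.018, -0.024, -0.03, -0.036],
  grip=[0, 0, 0, 0, 0, 0],
)

```text
t: 18.12
ee_pos: [0.5637, 0.1227, 0.0598]
eef_rot: [-179.7, 0.0, 32.6]
ft_force: [0.5, 0.3, 0.7]
grip_width: 0.0002
```

>>> carry_out(
  travel=[
    [-0.0005, -0.0002, 0],
    [-0.001, -0.0003, 0],
    [-0.0015, -0.0004, 0],
    [-0.002, -0.0005, 0],
    [-0.0025, -0.0006, 0],
    [-0.003, -0.0006, 0],
  ],
  roll=[-0.006, -0.012, -0.018, -0.024, -0.03, -0.036],
  grip=[0, 0, 0, 0, 0, 0],
)

```text
t: 18.62
ee_pos: [0.5621, 0.1223, 0.0599]
eef_rot: [-179.8, -0.2, 34.7]
ft_force: [8.1, 6.2, -5.1]
grip_width: 0.0002
```

```bash
python3 -c "
from h import *
plan([125,127]);snap('side','s15');crop('s15',155,170,295,290,5,'s15d')"
```

```text
t 18.62 p [0.5621 0.1223 0.0599] rot [-179.76   -0.23   34.66] F [ 8.08  6.18 -5.11] w 0.0002 q [  0.8  16.6 106.    0.4  57.4  56. ]
shift [-0.0019 -0.0004 -0.0001] dist 0.002
roll -0.006
t 18.62 p [0.5621 0.1223 0.0599] rot [-179.76   -0.23   34.66] F [ 8.08  6.18 -5.11] w 0.0002 q [  0.8  16.6 106.    0.4  57.4  56. ]
shift [-0.0049 -0.001  -0.0001] dist 0.005
roll -0.0409
```

View pics/s15d.png

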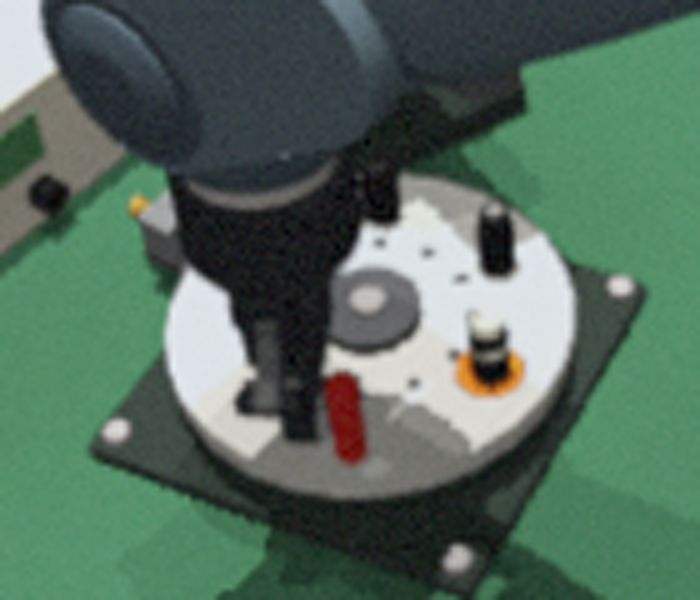

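```bash
python3 -c "
from h import *
from scipy.optimize import least_squares
# fit red post cylinder angle: compare red mask centroid with model
def mask(fn):
    im=load(fn)['color'].astype(int); r,g,b=im[...,0],im[...,1],im[...,2]
    m=((r>70)&(g<r*.45)&(b<r*.45)).astype(np.uint8); m[:170]=0;m[290:]=0;m[:,:155]=0;m[:,295:]=0
    n,l,s,c=cv2.connectedComponentsWithStats(m); k=1+np.argmax(s[1:,4]); return l==k,s[k,4]
for fn,ph in(('side0',None),('s8',None),('s10',69.5),('s11',89.5),('s12',100),('s13',107.15),('s14',118.4),('s15',124.66)):
    m,a=mask(fn); c=load(fn); v,u=np.nonzero(m)
    pts=np.array([atz(c,u.mean(),v.mean(),.07)])[0]; d=pts[:2]-C
    print(fn,a,'r',np.hypot(*d).round(4),'ang',np.rad2deg(np.arctan2(d[1],d[0])).round(2),ph)
"
```

```text
side0 74 r 0.0856 ang 63.03 None
s8 87 r 0.0858 ang 64.4 None
s10 101 r 0.0848 ang 67.53 69.5
s11 96 r 0.0839 ang 89.09 89.5
s12 95 r 0.0842 ang 100.04 100
s13 100 r 0.0835 ang 106.98 107.15
s14 100 r 0.0826 ang 117.92 118.4
s15 98 r 0.083 ang 123.34 124.66
```

Resistance came up to about 10 N tangentially at a rotation of roughly 59°. I need to tell tooth from stop, so I'll push on in tiny increments.

>>> carry_out(
  travel=[
    [-0.0014, -0.0002, 0],
    [-0.0016, -0.0002, 0],
    [-0.0018, -0.0002, 0],
  ],
  roll=[0, 0, 0],
  grip=[0, 0, 0],
)

```text
t: 18.92
ee_pos: [0.5621, 0.1223, 0.0601]
eef_rot: [-179.8, -0.5, 34.7]
ft_force: [9.6, 4.7, -6.8]
grip_width: 0.0002
```

Position did not move while the force rose, which looks like a stop. I'll back off and see whether the table stays, which would mean it's home, or springs back.

>>> carry_out(
  travel=[
    [0.001, 0, 0],
    [0.003, 0, 0],
    [0.006, 0, 0],
    [0.01, 0, 0],
    [0.01, 0, 0],
    [0.01, 0, 0],
  ],
  roll=[0, 0, 0, 0, 0, 0],
  grip=[0, 0, 0, 0, 0, 0],
)

```text
t: 19.42
ee_pos: [0.5704, 0.128, 0.0602]
eef_rot: [-179.8, -0.5, 34.7]
ft_force: [-0.9, 0.3, -0.2]
grip_width: 0.0002
```

```bash
cat >> h.py <<'E'
def pmask(fn):
    im=load(fn)['color'].astype(int); r,g,b=im[...,0],im[...,1],im[...,2]
    m=((r>70)&(g<r*.45)&(b<r*.45)).astype(np.uint8); m[:170]=0;m[290:]=0;m[:,:155]=0;m[:,295:]=0
    n,l,s,c=cv2.connectedComponentsWithStats(m); k=1+np.argmax(s[1:,4]); v,u=np.nonzero(l==k); c=load(fn)
    d=atz(c,u.mean(),v.mean(),.07)[:2]-C; print(fn,len(u),u.mean().round(2),v.mean().round(2),'r',np.hypot(*d).round(4),'ang',np.rad2deg(np.arctan2(d[1],d[0])).round(2))
E
python3 -c "
from h import *
goto(); snap('side','s16');snap('top','t16');crop('s16',155,170,295,290,5,'s16d');crop('t16',175,150,295,240,6,'t16c');pmask('s15');pmask('s16')"
```

```text
t 19.42 p [0.5704 0.128  0.0602] rot [-179.82   -0.51   34.67] F [-0.91  0.3  -0.17] w 0.0002 q [  1.4  17.5 104.8   0.5  57.4  56.4]
s15 98 223.58 252.86 r 0.083 ang 123.34
s16 93 223.59 253.06 r 0.0836 ang 123.41
```

View pics/s16d.png

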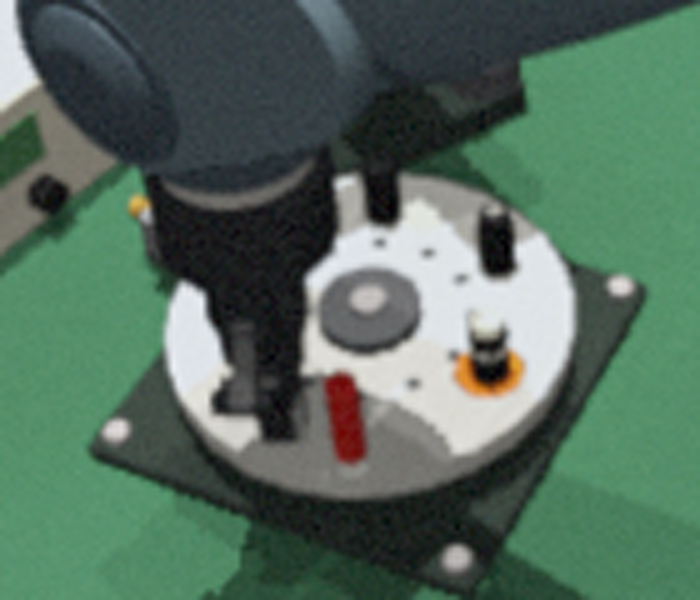

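View pics/t16c.png

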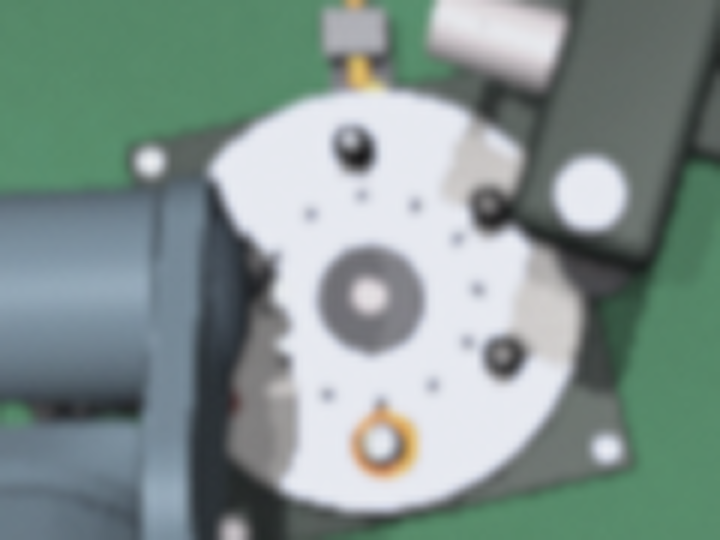

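```bash
python3 -c "
from h import *
for f in('t4','t16'):
    crop(f,222,145,252,170,14,f+'p')
a=cv2.imread('pics/t4p.png');b=cv2.imread('pics/t16p.png');cv2.imwrite('pics/pp.png',np.vstack([a[:290],b[:290]]))
"
```

```text
(no output)
```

View pics/pp.png

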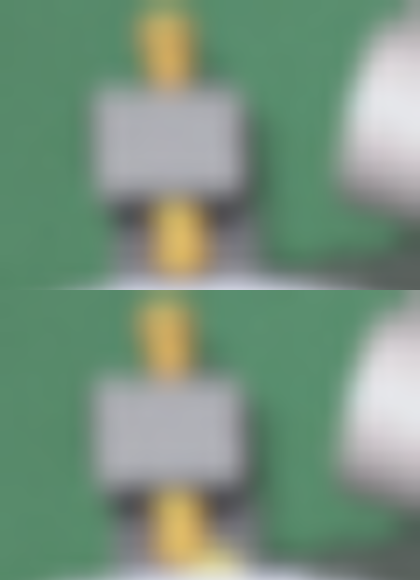

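```bash
python3 -c "
from h import *
def A(p):
    d=p[:2]-C; return p.round(4),'r',np.hypot(*d).round(4),'ang',np.rad2deg(np.arctan2(d[1],d[0])).round(2)
S=load('side0')
for z in(.03,.04,.045): print('tooth0',z,*A(atz(S,236,204.5,z)))
T=load('t16')
g=lambda x,y:(222+(x+.5)/14-.5,145+(y+.5)/14-.5)
for z in(.03,.045): print('tooth now',*A(atz(T,*g(218,260),z)))
for z in (.03,.045,.06): print('pawl tip',*A(atz(T,*g(180,255),z)),'tail',*A(atz(T,*g(168,20),z)))
crop('side0',220,190,260,220,16,'k0');crop('s16',170,195,230,235,12,'k1'); crop('s8',220,190,260,220,16,'k8')
"
```

```text
tooth0 0.03 [ 0.6544 -0.0582  0.03  ] r 0.1164 ang -58.46
tooth0 0.04 [ 0.6471 -0.0506  0.04  ] r 0.1062 ang -59.65
tooth0 0.045 [ 0.6435 -0.0468  0.045 ] r 0.101 ang -60.34
tooth now [0.7017 0.0386 0.03  ] r 0.1082 ang -1.26
tooth now [0.6988 0.0372 0.045 ] r 0.1053 ang -2.09
pawl tip [0.7029 0.0465 0.03  ] r 0.1095 ang 2.86 tail [0.7522 0.0481 0.03  ] r 0.1588 ang 2.56
pawl tip [0.7    0.0449 0.045 ] r 0.1065 ang 2.1 tail [0.7486 0.0465 0.045 ] r 0.1552 ang 2.04
pawl tip [0.697  0.0434 0.06  ] r 0.1035 ang 1.3 tail [0.7451 0.0449 0.06  ] r 0.1516 ang 1.49
```

View pics/k0.png

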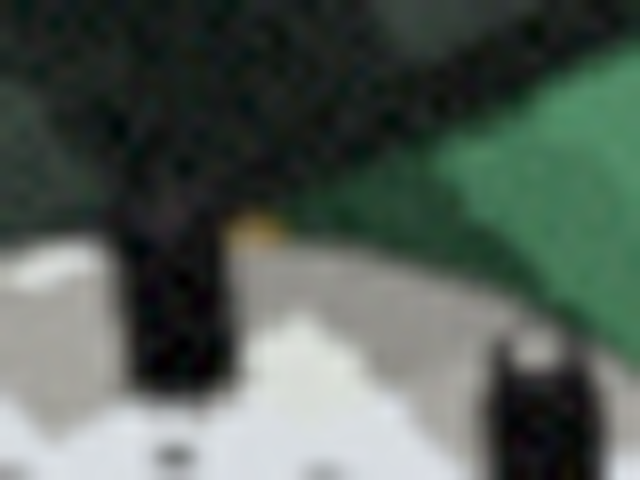

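View pics/k8.png

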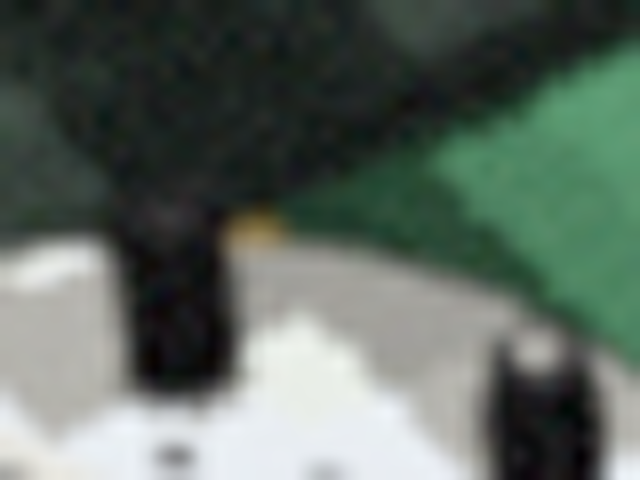

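```bash
python3 -c "
from h import *
goto((.5630,.1229,.060),(.5621,.1223,.06),yaw=34)
pmask('s14');pmask('s13')
m=lambda f:print(f,load(f)['depth'].shape)
"
```

```text
t 19.52 p [0.5702 0.128  0.0601] rot [-179.82   -0.51   34.66] F [-0.74  0.13 -0.01] w -0.0006 q [  1.4  17.5 104.8   0.5  57.4  56.4]
shift [-0.0088  0.0001  0.    ] dist 0.009
shift [-0.0099  0.0001  0.    ] dist 0.01
roll 0.0115
s14 100 220.2 252.5 r 0.0826 ang 117.92
s13 100 213.44 251.6 r 0.0835 ang 106.98
```

>>> carry_out(
  travel=[
    [-0.003, 0, 0],
    [-0.006, 0, 0],
    [-0.008, 0, 0],
    [-0.009, 0, 0],
    [-0.0095, 0, 0],
    [-0.0095, 0, 0],
  ],
  roll=[0, 0, 0, 0, 0, 0],
  grip=[0, 0, 0, 0, 0, 0],
)

```text
t: 20.02
ee_pos: [0.5625, 0.1227, 0.0601]
eef_rot: [-179.8, -0.6, 34.6]
ft_force: [0.9, 1.9, -0.4]
grip_width: 0.0003
```

>>> carry_out(
  travel=[
    [-0.0005, 0, 0],
    [-0.001, 0, 0],
    [-0.001, 0, 0],
  ],
  roll=[0, 0, 0],
  grip=[0, 0, 0],
)

```text
t: 20.27
ee_pos: [0.5623, 0.1226, 0.0602]
eef_rot: [-179.8, -0.7, 34.6]
ft_force: [4.5, 3.2, -3.2]
grip_width: -0.0002
```

```bash
python3 -c "
from h import *
goto();print(read_state()['moment'],read_state()['joint_efforts'])
"
```

```text
t 20.27 p [0.5623 0.1226 0.0602] rot [-179.84   -0.68   34.63] F [ 4.46  3.18 -3.15] w -0.0002 q [  0.8  16.3 106.2   0.6  57.   55.8]
[ 0.55608168 -0.62024765 -0.05350029] [-1.56125542e+00 -4.01224637e+01 -2.59066182e+01 -6.80365171e-01
  9.76483338e-01 -5.72160716e-03]
```

>>> carry_out(
  travel=[
    [-0.001, 0, 0],
    [-0.0014, 0, 0],
    [-0.0018, 0, 0],
    [-0.0018, 0, 0],
  ],
  roll=[0, 0, 0, 0],
  grip=[0, 0, 0, 0],
)

```text
t: 20.6
ee_pos: [0.5622, 0.1225, 0.0603]
eef_rot: [-179.9, -0.9, 34.6]
ft_force: [7.9, 6.8, -7.3]
grip_width: 0.0001
```

```bash
python3 -c "
from h import *
goto();snap('side','s17');pmask('s17')
"
```

```text
t 20.6 p [0.5622 0.1225 0.0603] rot [-179.88   -0.94   34.6 ] F [ 7.86  6.8  -7.29] w 0.0001 q [  0.7  16.2 106.4   0.8  56.7  55.7]
s17 98 223.64 252.87 r 0.083 ang 123.44
```

```bash
python3 -c "
from h import *
import numpy as np
cur=[]
for i in range(5): cur.append(read_camera('top')['color'].astype(float))
cur=np.mean(cur,0); np.save('/tmp/cur.npy',cur)
ref=np.mean([load(f)['color'].astype(float) for f in('top0','t3','t4')],0)
def col(a,u0=231,u1=237): return (a[143:168,u0:u1,0]-a[143:168,u0:u1,2]).mean(1).round(0)
print('yellow profile rows143..'); print(col(ref).astype(int)); print(col(cur).astype(int)); print(col(load('t16')['color'].astype(float)).astype(int))
def row(a,r): return (a[r,222:250,0]-a[r,222:250,2]).astype(int)
for r in(161,162,163,164,165): print(r);print(row(ref,r));print(row(cur,r))
a=np.clip(np.hstack([ref[140:172,215:255],cur[140:172,215:255]]),0,255).astype(np.uint8)
cv2.imwrite('pics/cmp.png',cv2.resize(a[...,::-1],None,fx=10,fy=10,interpolation=cv2.INTER_CUBIC))
goto()
"
```

```text
yellow profile rows143..
[-19 -12  10  40  56  58  54  39  13  -3  -7  -7  -7  -7  -7   1  29  58
  64  66  61  30  -7 -12 -10]
[-19 -13  10  40  56  58  55  39  13  -3  -7  -7  -7  -7  -7   1  30  58
  64  67  65  41   3 -10 -10]
[-19 -13  10  40  56  58  55  40  13  -3  -7  -7  -7  -7  -7   1  30  58
  64  67  65  40   2 -10 -10]
161
[-19 -19 -19 -19 -19 -19 -18 -15  -9  -3  26  78 109 106  65  15  -4  -7
 -10 -15 -18 -20 -19 -19 -18 -17 -16 -14]
[-19 -19 -19 -19 -19 -19 -19 -15  -9  -2  26  78 108 106  65  15  -4  -7
 -10 -15 -18 -20 -19 -19 -19 -18 -16 -14]
162
[-19 -19 -19 -18 -19 -19 -19 -14  -9  -3  25  79 111 110  72  19  -3  -7
 -10 -14 -17 -18 -18 -16 -15 -15 -14 -12]
[-19 -19 -19 -19 -19 -19 -19 -15  -9  -3  25  79 111 110  76  27   1  -6
 -10 -14 -18 -18 -18 -17 -16 -15 -14 -12]
163
[-19 -19 -19 -18 -19 -19 -19 -14 -10  -3  23  74 104 102  66  18  -3  -7
  -9 -12 -14 -14 -12 -10  -9  -8  -7  -6]
[-18 -19 -19 -18 -19 -19 -19 -15  -9  -3  23  74 104 106  85  47  16  -1
  -8 -12 -14 -14 -13 -10  -9  -8  -7  -6]
164
[-19 -19 -19 -19 -18 -19 -18 -15 -11  -9   6  36  59  55  29   2  -8  -9
 -10 -11 -11  -9  -8  -6  -6  -5  -4  -4]
[-19 -19 -18 -18 -19 -19 -17 -14 -11  -8   6  38  65  74  68  51  22   0
  -9 -11 -10 -10  -8  -6  -6  -5  -4  -4]
165
[-19 -19 -18 -18 -18 -18 -17 -17 -16 -16 -14  -6   1   0  -7 -14 -16 -15
 -16 -15 -15 -13 -11  -9  -9  -7  -5  -4]
[-19 -19 -18 -17 -17 -17 -15 -15 -14 -15 -13  -3  11  18  19  15   5 -10
 -15 -16 -15 -13 -11  -9  -8  -7  -5  -4]
t 20.9 p [0.5622 0.1225 0.0603] rot [-179.88   -0.93   34.61] F [ 7.22  6.59 -5.97] w 0.0004 q [  0.7  16.2 106.4   0.7  56.7  55.7]
```

View pics/cmp.png

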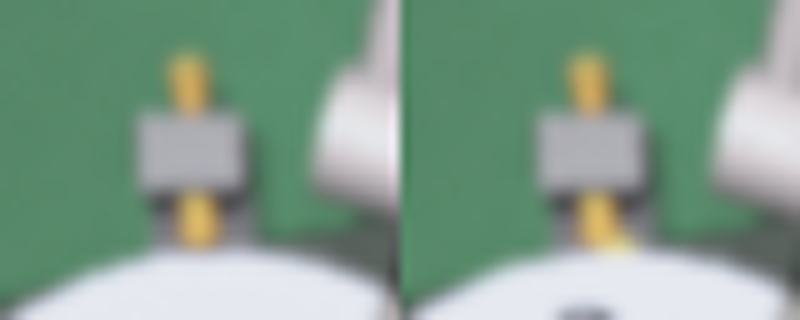

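The pawl's tail hasn't lifted at all: its profile matches the pictures from before the turn. The tooth's leading edge lies just clockwise of the pawl tip. So this is probably the onset of the tooth and not home. I'll push a little harder, well below 25 N.

>>> carry_out(
  travel=[
    [-0.0016, 0, 0.0005],
    [-0.0018, 0, 0.001],
    [-0.002, 0, 0.001],
    [-0.0022, 0, 0.001],
    [-0.0024, 0, 0.001],
  ],
  roll=[0, 0, 0, 0, 0],
  grip=[0, 0, 0, 0, 0],
)

```text
t: 21.32
ee_pos: [0.5624, 0.1225, 0.0604]
eef_rot: [-179.9, -1.3, 34.6]
ft_force: [7.8, 7.6, -2.3]
grip_width: -0.0001
```

```bash
python3 -c "
from h import *
goto();snap('side','s18');pmask('s18');print(read_state()['moment'])
"
```

```text
t 21.32 p [0.5624 0.1225 0.0604] rot [-179.93   -1.29   34.58] F [ 7.8   7.62 -2.34] w -0.0001 q [  0.7  16.  106.6   0.9  56.3  55.6]
s18 100 223.64 252.83 r 0.0829 ang 123.42
[ 1.14706061 -1.06324218 -0.0320076 ]
```

>>> carry_out(
  travel=[
    [-0.002, 0, 0.0003],
    [-0.0024, 0, 0.0005],
    [-0.0026, 0, 0.0005],
    [-0.0028, 0, 0.0005],
    [-0.003, 0, 0.0005],
  ],
  roll=[0, 0, 0, 0, 0],
  grip=[0, 0, 0, 0, 0],
)

```text
t: 21.78
ee_pos: [0.5616, 0.122, 0.0606]
eef_rot: [-180.0, -1.6, 34.6]
ft_force: [4.7, 6.3, -1.9]
grip_width: -0.0002
```

```bash
python3 -c "
from h import *
goto();snap('side','s19');pmask('s19');print(read_state()['moment'])
"
```

```text
t 21.78 p [0.5616 0.122  0.0606] rot [-179.97   -1.56   34.56] F [ 4.72  6.28 -1.88] w -0.0002 q [  0.6  15.8 106.9   1.1  56.   55.4]
s19 95 224.09 252.74 r 0.0826 ang 124.11
[ 0.76336859 -0.66805527 -0.01457273]
```

It gave way: the post moved about 1 mm and the force dropped to 7.4 N, so it's on the tooth's flank. I'll carry on.

>>> carry_out(
  travel=[
    [-0.0014, 0, 0],
    [-0.0018, 0, 0],
    [-0.0022, 0, 0],
    [-0.0026, 0, 0],
  ],
  roll=[-0.005, -0.01, -0.015, -0.015],
  grip=[0, 0, 0, 0],
)

```text
t: 22.17
ee_pos: [0.5594, 0.1206, 0.0608]
eef_rot: [-180.0, -1.5, 35.5]
ft_force: [0.8, 2.1, 0.5]
grip_width: -0.0003
```

```bash
cat >> h.py <<'E'
def pawl():
    cur=np.mean([read_camera('top')['color'].astype(float) for i in range(2)],0)
    ref=np.mean([load(f)['color'].astype(float) for f in('top0','t3','t4')],0)
    f=lambda a:(a[143:154,231:236,0]-a[143:154,231:236,2]).mean(1)+19
    # 1D subpixel shift of the tail's outer edge
    x=np.arange(11.); xs=np.arange(1,6.)
    best=min(np.arange(-1.5,.6,.02),key=lambda d:np.sum((np.interp(xs-d,x,f(ref))-f(cur)[1:6])**2))
    print('tail shift px',round(best,2),'-> lift mm',round(-best*2.85,1)); print(f(ref).astype(int),f(cur).astype(int))
    a=np.clip(cur[140:172,215:255],0,255).astype(np.uint8); cv2.imwrite('pics/pw.png',cv2.resize(a[...,::-1],None,fx=10,fy=10,interpolation=cv2.INTER_CUBIC))
E
python3 -c "
from h import *
goto();snap('side','s20');pmask('s20');pawl()
"
```

```text
t 22.17 p [0.5594 0.1206 0.0608] rot [-180.     -1.53   35.45] F [0.82 2.08 0.54] w -0.0003 q [  0.4  15.5 107.3   1.1  56.   54.4]
s20 97 225.37 252.94 r 0.0832 ang 126.15
tail shift px -0.72 -> lift mm 2.1
[ 0  7 33 66 85 87 83 65 35 16 11] [ 1 20 58 87 93 88 83 65 35 16 12]
```

>>> carry_out(
  travel=[
    [-0.0006, 0, 0],
    [-0.001, 0, 0],
    [-0.0014, 0, 0],
    [-0.0014, 0, 0],
  ],
  roll=[-0.005, -0.01, -0.015, -0.015],
  grip=[0, 0, 0, 0],
)

```text
t: 22.65
ee_pos: [0.5577, 0.1191, 0.0604]
eef_rot: [180.0, -1.4, 36.3]
ft_force: [-0.0, -0.1, -0.3]
grip_width: 0.0
```

```bash
python3 -c "
from h import *
goto();snap('side','s21');pmask('s21');pawl()
"
```

```text
t 22.65 p [0.5577 0.1191 0.0604] rot [179.99  -1.45  36.3 ] F [-0.02 -0.07 -0.34] w 0.0 q [  0.3  15.3 107.5   1.   56.   53.4]
s21 99 226.62 252.92 r 0.0832 ang 128.09
tail shift px -0.46 -> lift mm 1.3
[ 0  7 33 66 85 87 83 65 35 16 11] [ 0 15 49 80 90 88 83 65 35 16 12]
```

It snapped over: pawl lift fell from 2.1 to 1.3 mm and the post jumped ahead of the fingers. Next I'll ease up to it and prove the stop.

>>> carry_out(
  travel=[
    [-0.0004, 0, 0],
    [-0.0008, 0, 0],
    [-0.0011, 0, 0],
    [-0.0014, 0, 0],
    [-0.0014, 0, 0],
  ],
  roll=[-0.005, -0.01, -0.015, -0.02, -0.02],
  grip=[0, 0, 0, 0, 0],
)

```text
t: 23.22
ee_pos: [0.5566, 0.1184, 0.0603]
eef_rot: [180.0, -1.5, 37.4]
ft_force: [0.1, 0.2, -1.0]
grip_width: -0.0
```

>>> carry_out(
  travel=[
    [-0.0004, 0, 0],
    [-0.0008, 0, 0],
    [-0.001, 0, 0],
    [-0.001, 0, 0],
  ],
  roll=[0, 0, 0, 0],
  grip=[0, 0, 0, 0],
)

```text
t: 23.55
ee_pos: [0.5557, 0.1178, 0.0603]
eef_rot: [180.0, -1.5, 37.4]
ft_force: [-0.7, -0.4, 0.4]
grip_width: -0.0003
```

```bash
python3 -c "
from h import *
goto();snap('side','s22');pmask('s22');pawl();crop('s22',155,170,295,290,5,'s22d')
"
```

```text
t 23.55 p [0.5557 0.1178 0.0603] rot [179.97  -1.46  37.44] F [-0.75 -0.42  0.35] w -0.0003 q [1.000e-01 1.510e+01 1.078e+02 1.000e+00 5.590e+01 5.210e+01]
s22 98 227.59 252.84 r 0.0831 ang 129.61
tail shift px -0.3 -> lift mm 0.9
[ 0  7 33 66 85 87 83 65 35 16 11] [ 0 12 44 76 90 89 83 65 35 16 12]
```

View pics/s22d.png

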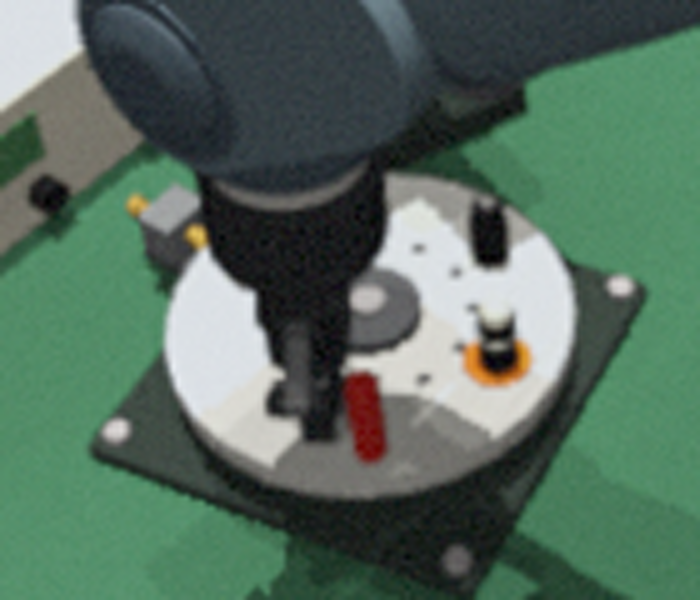

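View pics/pw.png

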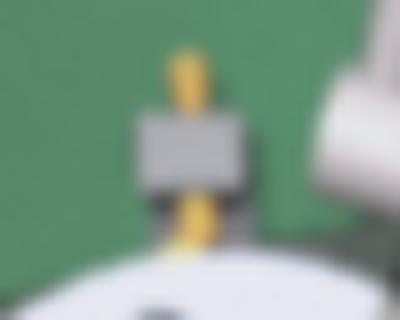

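>>> carry_out(
  travel=[
    [-0.0004, 0, 0],
    [-0.0008, 0, 0],
    [-0.0012, 0, 0],
    [-0.0015, 0, 0],
  ],
  roll=[-0.005, -0.01, -0.015, -0.02],
  grip=[0, 0, 0, 0],
)

```text
t: 24.03
ee_pos: [0.5553, 0.1175, 0.0605]
eef_rot: [179.9, -1.6, 38.6]
ft_force: [4.1, 4.9, -3.1]
grip_width: -0.0
```

>>> carry_out(
  travel=[
    [-0.0004, 0, 0],
    [-0.0008, 0, 0],
    [-0.0012, 0, 0],
    [-0.0015, 0, 0],
  ],
  roll=[0, 0, 0, 0],
  grip=[0, 0, 0, 0],
)

```text
t: 24.37
ee_pos: [0.5553, 0.1175, 0.0606]
eef_rot: [179.9, -1.9, 38.6]
ft_force: [7.9, 6.6, -5.4]
grip_width: 0.0001
```

>>> carry_out(
  travel=[
    [-0.0018, 0, 0.0005],
    [-0.0022, 0, 0.0008],
    [-0.0025, 0, 0.0008],
    [-0.0027, 0, 0.0008],
  ],
  roll=[0, 0, 0, 0],
  grip=[0, 0, 0, 0],
)

```text
t: 24.7
ee_pos: [0.5554, 0.1175, 0.0607]
eef_rot: [179.8, -2.3, 38.5]
ft_force: [9.1, 11.4, -5.5]
grip_width: 0.0
```

```bash
python3 -c "
from h import *
goto();snap('side','s23');pmask('s23');pawl()
"
```

```text
t 24.7 p [0.5554 0.1175 0.0607] rot [179.81  -2.26  38.51] F [ 9.13 11.39 -5.54] w 0.0 q [-1.000e-01  1.460e+01  1.084e+02  1.500e+00  5.520e+01  5.060e+01]
s23 97 227.62 252.97 r 0.0835 ang 129.65
tail shift px -0.3 -> lift mm 0.9
[ 0  7 33 66 85 87 83 65 35 16 11] [ 0 12 44 76 90 89 83 65 35 17 12]
```

The table holds against 14 N with no motion, and the pawl lift is 0.9 mm, so it's home. I'll back off, lift away, and check.

>>> carry_out(
  travel=[
    [0.002, 0, 0],
    [0.005, 0, 0],
    [0.009, 0, 0],
    [0.012, 0, 0],
    [0.012, 0, -0.01],
    [0.012, 0, -0.04],
    [0.012, 0, -0.08],
    [0.012, 0, -0.1],
  ],
  roll=[0, 0, 0, 0, 0, 0, 0, 0],
  grip=[0, 0, 0, 0, 0, 0, 0, 0],
)

```text
t: 25.52
ee_pos: [0.5631, 0.1226, 0.1659]
eef_rot: [179.6, -2.5, 38.5]
ft_force: [0.8, -0.2, 1.0]
grip_width: -0.0003
```

```bash
python3 -c "
from h import *
goto((.45,.35,.3),(.42,.42,.3))
"
```

```text
t 25.52 p [0.5631 0.1226 0.1659] rot [179.62  -2.47  38.52] F [ 0.84 -0.17  1.01] w -0.0003 q [  0.5   6.8 104.8   1.3  66.3  51.4]
shift [ 0.0589 -0.2475 -0.1333] dist 0.287
shift [ 0.079  -0.3209 -0.133 ] dist 0.356
```

```bash
python3 -c "
from h import *
goto((.50,.12,.3),(.43,-.05,.33),(.42,-.25,.33))
"
```

```text
t 25.52 p [0.5631 0.1226 0.1659] rot [179.62  -2.47  38.52] F [ 0.84 -0.17  1.01] w -0.0003 q [  0.5   6.8 104.8   1.3  66.3  51.4]
shift [-0.0452 -0.0364 -0.1364] dist 0.148
shift [-0.2044  0.0533 -0.1727] dist 0.273
shift [-0.3366  0.2036 -0.1774] dist 0.432
```

>>> carry_out(
  travel=[
    [-0.045, -0.036, -0.136],
    [-0.045, -0.036, -0.136],
    [-0.045, -0.036, -0.136],
    [-0.045, -0.036, -0.136],
    [-0.204, 0.053, -0.173],
    [-0.204, 0.053, -0.173],
    [-0.204, 0.053, -0.173],
    [-0.204, 0.053, -0.173],
  ],
  roll=[0, 0, 0, 0, 0, 0, 0, 0],
  grip=[0, 0, 0, 0, 0, 0, 0, 0],
)

```text
t: 26.18
ee_pos: [0.436, -0.033, 0.3282]
eef_rot: [179.5, -2.5, 38.6]
ft_force: [1.7, 0.0, 0.2]
grip_width: -0.0002
```

```bash
python3 -c "
from h import *
goto((.42,-.25,.33))
"
```

```text
t 26.18 p [ 0.436  -0.033   0.3282] rot [179.55  -2.49  38.61] F [1.67 0.03 0.17] w -0.0002 q [-20.4 -21.5 113.1   1.9  86.8  30.9]
shift [-0.1477  0.1596 -0.0069] dist 0.218
```

>>> carry_out(
  travel=[
    [-0.148, 0.16, 0],
    [-0.148, 0.16, 0],
    [-0.148, 0.16, 0],
    [-0.148, 0.16, 0],
    [-0.148, 0.16, 0],
    [-0.148, 0.16, 0],
    [-0.148, 0.16, 0],
    [-0.148, 0.16, 0],
  ],
  roll=[0, 0, 0, 0, 0, 0, 0, 0],
  grip=[0, 0, 0, 0, 0, 0, 0, 0],
)

```text
t: 26.85
ee_pos: [0.4199, -0.2503, 0.3233]
eef_rot: [179.6, -2.5, 38.5]
ft_force: [0.5, -0.5, 0.3]
grip_width: 0.0001
```

```bash
python3 -c "
from h import *
goto();snap('side','s24');snap('top','t24');pmask('s24');pawl();crop('s24',155,170,295,290,5,'s24d');crop('t24',175,140,305,237,6,'t24c')
"
```

```text
t 26.85 p [ 0.4199 -0.2503  0.3233] rot [179.59  -2.5   38.54] F [ 0.47 -0.45  0.33] w 0.0001 q [-45.4 -12.8 106.8   2.5  85.3   5.9]
s24 75 227.72 252.75 r 0.0829 ang 129.8
tail shift px -0.3 -> lift mm 0.9
[ 0  7 33 66 85 87 83 65 35 16 11] [ 0 12 43 76 89 89 83 65 35 16 12]
```

View pics/s24d.png

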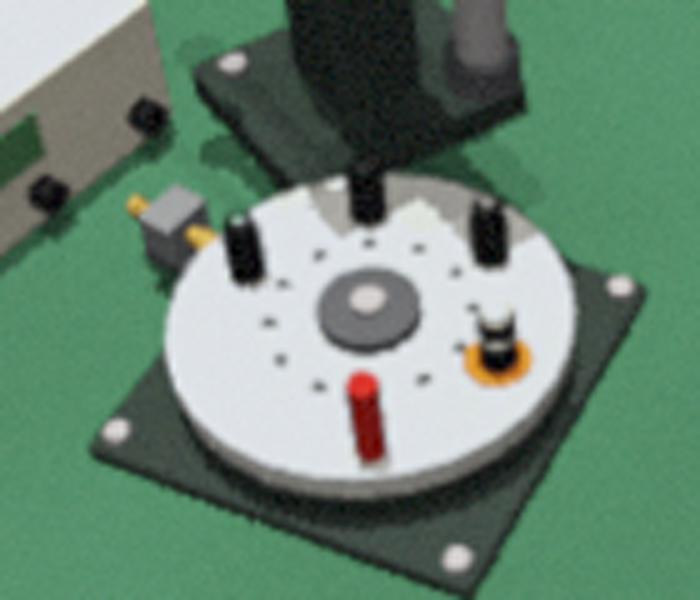

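View pics/t24c.png

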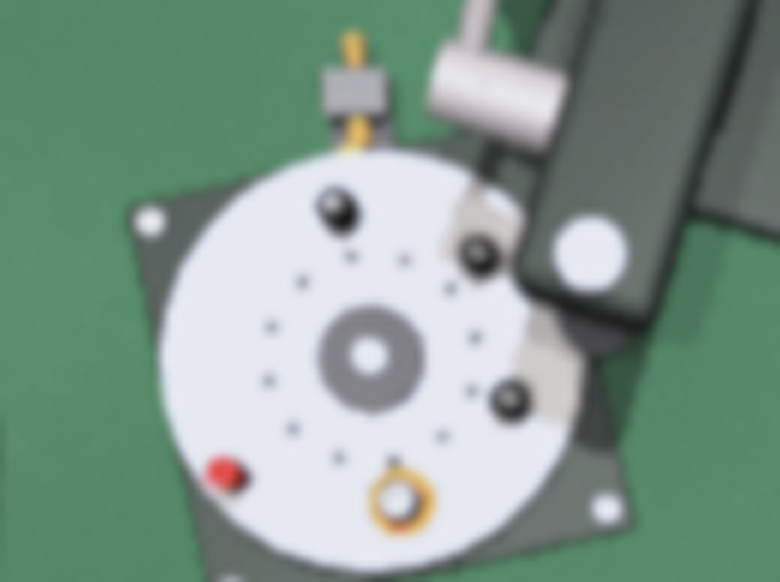

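View pics/t24.png

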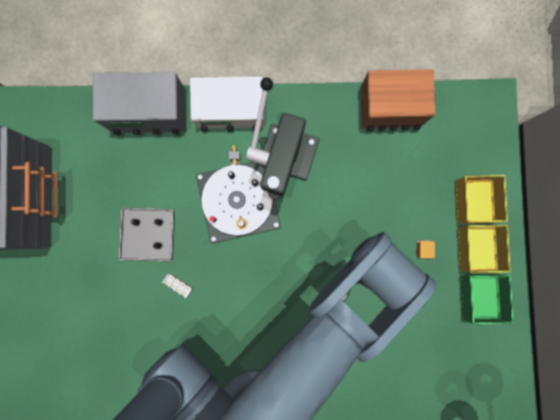

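```bash
python3 -c "
from h import *
T=load('t24');S=load('s24')
for x,y in((399,498),(510,400),(480,255),(340,208)):
    u,v=175+(x+.5)/6-.5,140+(y+.5)/6-.5; print('top', dep(T,u,v).round(4))
r=read_state();print(r['qd'].round(2),r['ft_force'].round(2))
print(job_done())
"
```

```text
top [0.5263 0.0266 0.0693]
top [ 0.5735 -0.0246  0.0416]
top [ 0.6432 -0.0117  0.0433]
top [0.6666 0.0542 0.047 ]
[-0.02  0.02 -0.04 -0.04 -0.07 -0.13] [ 0.02  0.02 -0.18]
the job is handed in; nothing more can be done
None
```

The white-topped cap is on the brass pin, and the table is turned anticlockwise to its next detent, home against the stop. I handed the job in at about 27 s, with the gripper clear of everything.

- **Cap:** It came down on the table top at the predicted height with 3 N. In the last pictures it still stands upright, centred in the orange ring.
- **Turn:** I pushed the post with the closed fingers, and the table turned about 65° in all. At about 59° it stopped as if on a wall, and I first suspected the stop. The top view showed the pawl had not lifted, so it was only the start of the tooth. It held up to about 11 N measured, then gave way; I don't have the force at that moment. The stated 6 to 10 N is a little below that.
- **Home:** Pawl lift went from 0 to 2.1 mm and then 0.9 mm (about 1 is expected at home). A 14 N push along the turning direction did not move the post. After I let go, post and pawl stayed where they were.
- **Force on the table:** The largest reading was about 16 N in total, against the 25 N limit. Forces were only read at the end of each move, so short peaks in between were not seen.
- **Not conclusive:** The last camera-depth check of the cap's height was too coarse to use. It gave 69 mm on the cap and 42 to 47 mm on the fixed caps, where all should read about 84 mm. Seating rests on the touch-down height and the pictures.
- **Other things:** The three spare caps, terminal block and orange guard look unmoved in the last top view. The tester and pitot body were hidden behind the arm there; the arm stayed well above them.

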